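# Sort the trimming bench: mushrooms by size, markers to their rests

## Task

Sort the mixed handful on the bench: the one big mushroom goes into the shallow green punnet and the two small ones side by side into the shallow white punnet, each lying dome up on the punnet's floor; set them down rather than drop them. Lay the red marker along the slope of the red marker rest and the blue marker along the blue one, in the middle of the plank with the lower end resting against the bottom lip.

Things in the scene. Friction and masses are not known exactly. Their poses are not given: they have to be found in the camera images.
- mushroom_big: Big brown mushroom cap, 65 x 60 mm across and 44 mm high, clearly the largest of the three, lying dome up, under 30 g. Origin: centre of its underside; z up; y runs across its narrower side (57 mm) and points roughly away from the robot. It is stiff enough to be gripped across the cap low down, near the table.
- mushroom_small_a: Small brown mushroom cap, 57 x 48 mm across and 30 mm high, lying dome up, under 30 g. Origin: centre of its underside; z up; y runs across its narrower side (48 mm) and points roughly away from the robot. It is stiff enough to be gripped across the cap low down, near the table.
- mushroom_small_b: Small brown mushroom cap, 54 x 45 mm across and 23 mm high, lying dome up, under 30 g. Origin: centre of its underside; z up; y runs across its narrower side (45 mm) and points roughly away from the robot. It is stiff enough to be gripped across the cap low down, near the table.
- marker_red: Felt marker with a white barrel and a red cap, lying on the table, 132 mm long, 19 mm across, 20 g; it does not roll. Origin: the middle of its underside, 10 mm below its centre line; y runs along its length, z up. At the start it points roughly away from the robot, up to 0.45 rad askew.
- marker_blue: Felt marker with a white barrel and a blue cap, lying on the table, 132 mm long, 19 mm across, 20 g; it does not roll. Origin: the middle of its underside, 10 mm below its centre line; y runs along its length, z up. At the start it points roughly away from the robot, up to 0.45 rad askew.
- punnet_green: Shallow open green plastic punnet standing on the table, heavy enough to stay put, 150 mm along its x by 140 mm along its y, walls 4 mm thick with the rim 36 mm above the table; the inner floor is 142 x 132 mm and 4 mm above the table. Origin: centre of its underside; z up; its y runs sideways as seen from the robot (turned up to 0.15 rad).
- punnet_white: Shallow open white plastic punnet standing on the table, heavy enough to stay put, 150 mm along its x by 140 mm along its y, walls 4 mm thick with the rim 36 mm above the table; the inner floor is 142 x 132 mm and 4 mm above the table. Origin: centre of its underside; z up; its y runs sideways as seen from the robot (turned up to 0.15 rad).
- rest_red_seat (a point): Seat of the red-painted sloped marker rest: fixed, slippery flat plank 135 x 70 mm rising at 15 deg away from the robot to 47 mm high, no side walls, 14 mm lip across its lower, near end; a marker set on it slides down to the lip. Origin: middle of the line where plank face meets lip, 12 mm above the table; x up the slope, y sideways, z square off the plank. Turned up to 0.15 rad.
- rest_blue_seat (a point): Seat of the blue-painted sloped marker rest: fixed, slippery flat plank 135 x 70 mm rising at 15 deg away from the robot to 47 mm high, no side walls, 14 mm lip across its lower, near end; a marker set on it slides down to the lip. Origin: middle of the line where plank face meets lip, 12 mm above the table; x up the slope, y sideways, z square off the plank. Turned up to 0.15 rad.

How it is judged:
At the end, for the whole second after the job is handed in: Each mushroom lies dome up in its punnet, centred within 60 (x) and 55 mm (y) of the middle, under 10 mm off the floor. Each marker lies on its colour's rest, along the slope within 0.2 rad, within 22 mm of the middle line, lower end within 10 mm of the lip. All released, at rest (x of mushroom_big in the frame of punnet_green between -0.06 and 0.06 m and y of mushroom_big in the frame of punnet_green between -0.055 and 0.055 m and z of mushroom_big in the frame of punnet_green below 0.014 m and angle between each of mushroom_big, mushroom_small_a, mushroom_small_b's own z axis and vertical below 0.5 rad and x of mushroom_small_a in the frame of punnet_white between -0.06 and 0.06 m and y of mushroom_small_a in the frame of punnet_white between -0.055 and 0.055 m and z of each of mushroom_small_a, mushroom_small_b in the frame of punnet_white below 0.014 m and x of mushroom_small_b in the frame of punnet_white between -0.06 and 0.06 m and y of mushroom_small_b in the frame of punnet_white between -0.055 and 0.055 m and x of marker_red in the frame of rest_red_seat between 0.058 and 0.076 m and y of marker_red in the frame of rest_red_seat between -0.022 and 0.022 m and z of marker_red in the frame of rest_red_seat between -0.006 and 0.024 m and angle between the y axis of marker_red and the x axis of rest_red_seat, either way round below 0.2 rad and x of marker_blue in the frame of rest_blue_seat between 0.058 and 0.076 m and y of marker_blue in the frame of rest_blue_seat between -0.022 and 0.022 m and z of marker_blue in the frame of rest_blue_seat between -0.006 and 0.024 m and angle between the y axis of marker_blue and the x axis of rest_blue_seat, either way round below 0.2 rad and linear speed of each of mushroom_big, mushroom_small_a, mushroom_small_b, marker_red, marker_blue below 0.02 m/s and contact force between each of mushroom_big, mushroom_small_a, mushroom_small_b, marker_red, marker_blue and the fingers below 0.05 N); the robot touches nothing.
It fails at once if a mushroom is dropped or thrown (falls free by more than about 3 cm) ((linear speed of mushroom_big above 0.8 m/s and contact force between mushroom_big and the fingers below 0.05 N) or (linear speed of mushroom_small_a above 0.8 m/s and contact force between mushroom_small_a and the fingers below 0.05 N) or (linear speed of mushroom_small_b above 0.8 m/s and contact force between mushroom_small_b and the fingers below 0.05 N)).
It also fails if it takes over 131 s, if anything falls off the work surface, if the arm or the gripper's body presses on something with over 40 N, if the wrist force passes 120 N, or if a joint passes its speed limit or range.

## Robot

A 6-joint arm with a two-finger parallel gripper is mounted at the origin on the work surface; the furniture and walls round the work are solid. World frame = base frame: x ahead of the robot, y to its left, z up, the work surface at z = 0. Lengths are in m, angles in rad, forces in N, time in s.
With the tool pointing down it reaches from about 0.35 to 0.875 m from the base axis. Payload 4.2 kg.
Tool frame: the origin (TCP) lies midway between the tips of the shut fingers; the grasp point (between the pads) lies 19 mm behind it (env.tcp_to_grasp is the z of the grasp point in the tool frame, in m); z points along the fingers, y is the line along which they close (so a half turn about z gives the same grasp; the last joint's range is limited). The gripper opens to 87 mm and grips with 3 to 60 N. Pads are 19 mm wide; open, the fingers measure 117 mm over their backs; the gripper's body (75 mm by 190 mm) begins 51 mm behind the grasp point.
Start: joints at [-0.896, 0.385, 0.008, 0, -1.194, -0.259], TCP at [0.252, -0.572, 0.193] pointing down, gripper open.
Joint ranges: [-3.14, 3.14], [-1.21, 2.06], [-1.07, 1.41], [-3.16, 2.05], [-2.99, -0.16], [-3.1, 3.1]. Speed limits (rad/s): [2.79, 2.79, 3.14, 3.14, 3.14, 3.14].

## Interface

Orientations are given as a rotation vector (axis times angle).
In Python, from bench import monitor, imaging, env gives the robot as it stands.
- The arm moves only by the shell command python3 -m jog 'ROWS' [FORCE]. ROWS is JSON, a list of rows, each an object with "offset": the shift along the world's x, y, z in m, a list of three; "turn": the turn, a rotation vector about the world's x, y, z in rad, a list of three; "jaw": the closure, from 0 (fully open) to 1 (shut). A call has 1 to 20 rows; each row is the pose to reach, as a shift and turn from the pose commanded when the call began; what a row does not reach only later rows make up. A row lasts 1/12 s, in which the tool goes at most 41.7 mm and 7.16 degrees, less where a joint would pass 70% of its speed; a pose out of reach is approached as far as the arm can. A call with a gripper value outside its range is refused whole. The fingers move at their own pace and stop on an object; FORCE is the grip in N (left out, the last holds). Time passes only in rows, so rows that repeat a pose let the fingers close. It gives the time, the measured TCP pose, the force, the opening and the grip force at its end, in the units of the state.
- monitor.state(): the state, without advancing time (a new reading comes with each control period).
- imaging.read_camera(name): name is "side" or "top" or "wrist"; returns the picture (480x640x3 uint8, red, green, blue); there is no depth.
- imaging.get_calibration(name): a dict with "fx", "fy", "cx", "cy" (pixels), "D" ([k1, k2, p1, p2, k3] as OpenCV has them; the pictures are not rectified), "rvec" (rotation vector, rad) and "tvec" (3), from world to camera coordinates, as OpenCV has them; the wrist camera has in their place "mount" (4x4, takes a point from camera to tool coordinates, whose origin is the TCP and whose axes are the flange's). Camera axes: x right, y down, z forward; pixel columns grow to the right and rows downward; lengths in m; the calibration is good to about 2 mm. A picture is of the moment at which its call begins: read the wrist's pose just before it. get_calibration takes no time and is no camera call.
- env.finish_job(): hands the job in; it is judged then, once.
The state is a dict: "t": time; "joint_pos": joint angles; "joint_vel": joint speeds; "tau": joint torques, N m; "ee_pos": TCP position; "eef_rot": TCP orientation; "contact_force": force on the tool from outside, world axes, zero at the start; "torque": the same for the moment, N m; "finger_gap": finger opening in m; "gripper_force": force on a finger pad.
Only numpy, scipy, OpenCV 4.12 (cv2) and the standard library are available. Lean on these libraries where they do the work, as an engineer would, in place of code of your own. Each camera call takes 0.05 s, during which the arm holds its last target. There are 200 camera calls.

## Working session

There is one attempt and no reset: what is moved stays moved. The work goes in short steps, Python scripts to look and compute and a shell command to move; the robot and the scene stay as the last step left them, time stands still between calls to the robot, and variables do not carry over. Pictures are saved under pics/ and viewed, at most 14 in all, crops included, and the job is handed in when it is done.

```bash
ls; mkdir -p pics
python3 - <<'E'
from bench import monitor, imaging, env
import cv2
s=monitor.state(); print(s, env.tcp_to_grasp)
for n in ("top","side"):
    im=imaging.read_camera(n); cv2.imwrite(f"pics/{n}0.png",im[:,:,::-1]); print(n,imaging.get_calibration(n))
print(imaging.get_calibration("wrist"))
E
```

```text
pics
{'t': 0.0, 'joint_pos': array([-8.96365903e-01,  3.85563691e-01,  6.63461766e-03, -5.31757658e-04,
       -1.19401559e+00, -2.58606175e-01]), 'joint_vel': array([ 0.00051975,  0.00011077,  0.00019892, -0.0017726 ,  0.0013121 ,
        0.00046902]), 'tau': array([-1.47297487e-03, -3.90662634e+01,  1.87397736e+01,  4.21961278e+00,
        1.08628225e-02, -2.23006564e-04]), 'ee_pos': array([ 0.25221856, -0.57111182,  0.19165396]), 'eef_rot': array([ 0.64806933, -3.07348366, -0.00336261]), 'contact_force': array([ 0.00590037,  0.28335152, -0.43886995]), 'torque': array([ 0.02423878,  0.00530545, -0.01214631]), 'gripper_force': 0.0, 'finger_gap': 0.08745168801427426} -0.0187
top {'fx': 436.29819153267806, 'fy': 436.29819153267806, 'cx': 315.93808126194347, 'cy': 237.22670206393573, 'D': array([-0.04868774,  0.        ,  0.        ,  0.        ,  0.        ]), 'rvec': array([ 2.12731707, -2.15955838,  0.14406593]), 'tvec': array([0.02577806, 0.55644063, 0.85377305])}
side {'fx': 470.5027720013174, 'fy': 470.5027720013174, 'cx': 321.7085780142397, 'cy': 233.64819652326588, 'D': array([-0.09518193,  0.        ,  0.        ,  0.        ,  0.        ]), 'rvec': array([ 0.07862894,  2.73274943, -1.53091424]), 'tvec': array([0.54661535, 0.00956818, 1.00809293])}
{'fx': 357.0483125417276, 'fy': 357.0483125417276, 'cx': 317.39765538806785, 'cy': 231.52805207524366, 'D': array([0.00280434, 0.        , 0.        , 0.        , 0.        ]), 'mount': array([[-4.97984392e-04, -9.57272121e-01, -2.89188240e-01,
         8.03485394e-02],
       [ 9.99999481e-01, -7.33788539e-04,  7.06983027e-04,
        -5.77066021e-04],
       [-8.88978158e-04, -2.89187737e-01,  9.57271990e-01,
        -1.91697951e-01],
       [ 0.00000000e+00,  0.00000000e+00,  0.00000000e+00,
         1.00000000e+00]])}
```

View pics/top0.png

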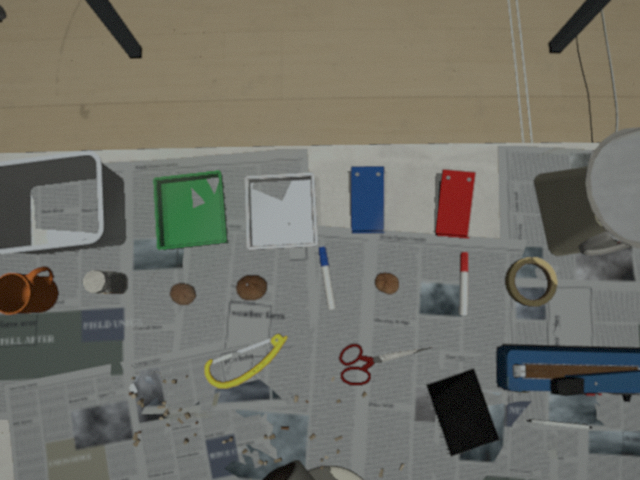

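View pics/side0.png

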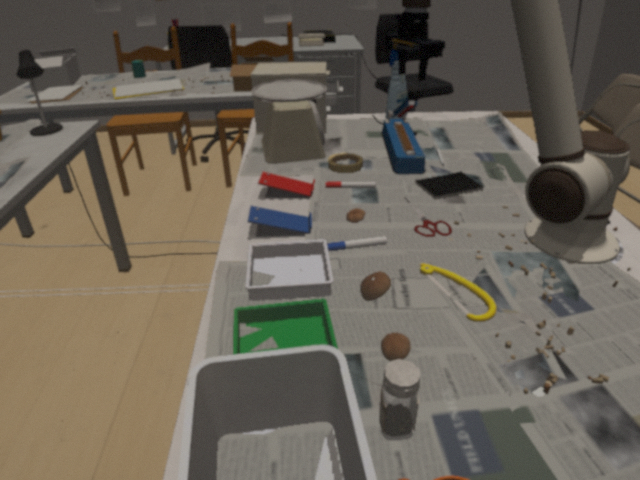

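The top view has +x up and +y left. Green punnet is at about (190,210), white at (282,212), blue rest at (367,200) and red rest at (455,203). The mushrooms are at (182,294), (252,287) and (387,283). The blue marker runs (323,249)-(332,308) and the red one (464,254)-(463,315). I'll enlarge.

```bash
cat > h.py <<'E'
import cv2, numpy as np
from bench import imaging
from scipy.spatial.transform import Rotation as R
def ray(name,px,pose=None):
    c=imaging.get_calibration(name); K=np.array([[c['fx'],0,c['cx']],[0,c['fy'],c['cy']],[0,0,1]])
    u=cv2.undistortPoints(np.array(px,float).reshape(-1,1,2),K,c['D'])[:,0]
    d=np.c_[u,np.ones(len(u))]
    if name=='wrist':
        T=np.eye(4);T[:3,:3]=R.from_rotvec(pose['eef_rot']).as_matrix();T[:3,3]=pose['ee_pos'];T=T@c['mount']
        return T[:3,3],d@T[:3,:3].T
    r=R.from_rotvec(c['rvec']).as_matrix()
    return -r.T@c['tvec'],d@r
def at(name,px,z,pose=None):
    o,d=ray(name,px,pose); z=np.broadcast_to(z,len(d))
    return o+d*((z-o[2])/d[:,2])[:,None]
def proj(name,X):
    c=imaging.get_calibration(name); K=np.array([[c['fx'],0,c['cx']],[0,c['fy'],c['cy']],[0,0,1]])
    return cv2.projectPoints(np.array(X,float).reshape(-1,3),c['rvec'],c['tvec'],K,c['D'])[0][:,0]
E
python3 - <<'E'
from h import *
im=cv2.imread('pics/top0.png')
for i,(a,b) in enumerate([(145,335),(315,505)]):
    cv2.imwrite(f'pics/crop{i}.png',cv2.resize(im[165:315,a:b],None,fx=4,fy=4,interpolation=cv2.INTER_CUBIC))
hsv=cv2.cvtColor(im,cv2.COLOR_BGR2HSV)
m=cv2.inRange(hsv,(3,70,30),(20,255,160)); m[:265]=0;m[320:]=0;m[:,:150]=0;m[:,480:]=0
n,l,st,ce=cv2.connectedComponentsWithStats(m)
for k in range(1,n):
    if st[k,4]>60:
        p=np.argwhere(l==k)[:,::-1]; X=at('top',p,0.012)[:,:2]; c=X.mean(0); w,v=np.linalg.eigh(np.cov((X-c).T))
        print('mush',ce[k],st[k],c.round(4),(4*np.sqrt(w)).round(4),'narrow axis',v[:,0].round(2))
print(ray('top',[[320,240]]),at('top',[[320,470]],0))
E
```

```text
mush [386.66666667 282.77777778] [376 273  22  21 369] [ 0.4627 -0.1283] [0.0414 0.0494] narrow axis [-0.91  0.42]
mush [251.11484099 287.32508834] [237 276  29  24 566] [0.4574 0.1543] [0.0512 0.0624] narrow axis [-0.99 -0.11]
mush [182.3046875 293.578125 ] [171 284  24  20 384] [0.4461 0.2988] [0.0414 0.0522] narrow axis [-0.96  0.27]
(array([0.42967049, 0.01083057, 0.92438362]), array([[ 0.13579789, -0.00185192, -0.99079896]])) [[0.08862132 0.01632387 0.        ]]
```

View pics/crop0.png

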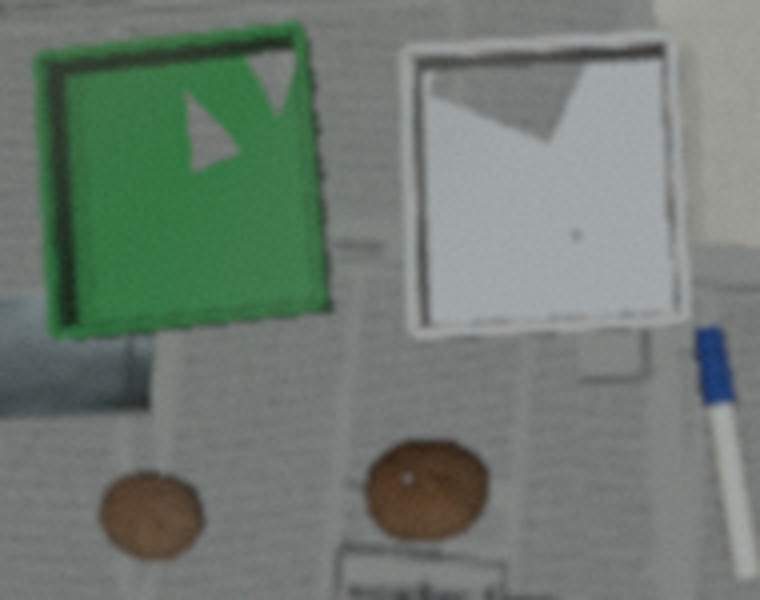

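View pics/crop1.png

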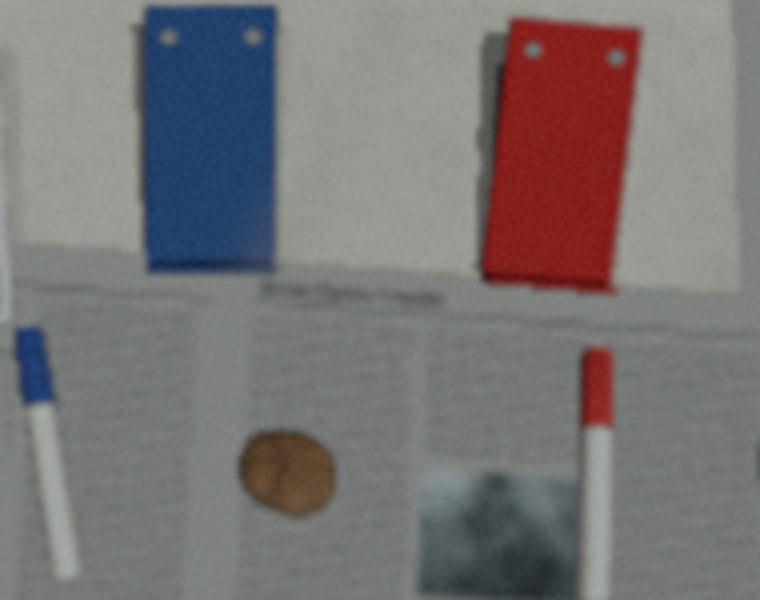

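The crops give these corners. Green rim: (37,50),(303,27),(330,308),(52,338). White rim: (403,46),(678,35),(690,318),(410,335). Both are in crop0. In crop1, the upper edge of the blue rest is (146,8)-(275,8) and its lip (148,270)-(275,270). The red rest's upper edge is (510,20)-(641,30) and its lip (484,280)-(612,290). The blue marker runs (28,328)-(66,577), and the red one starts at (597,348) and continues past the crop's bottom edge.

Run:
```python
from h import *
full=lambda p,o: (np.array(p,float)-1.5)/4+[o,165]
ang=lambda v: np.degrees(np.arctan2(v[1],v[0])).round(1)
for n,p in dict(green=[(37,50),(303,27),(330,308),(52,338)],white=[(403,46),(678,35),(690,318),(410,335)]).items():
    X=at('top',full(p,145),.036)[:,:2]
    print(n,X.mean(0).round(4),'x-ang',ang(X[0]+X[1]-X[2]-X[3]),'y-ang',ang(X[0]+X[3]-X[1]-X[2]),np.linalg.norm(X-np.roll(X,1,0),axis=1).round(3))
for n,p in dict(blue=[(146,8),(275,8),(275,270),(148,270)],red=[(510,20),(641,30),(612,290),(484,280)]).items():
    X=at('top',full(p,315),[.047,.047,.024,.024])[:,:2]; t=(X[0]+X[1])/2;b=(X[2]+X[3])/2; yv=X[0]-X[1]
    a=np.arctan2(*(t-b)[::-1]); a2=np.arctan2(yv[1],yv[0])-np.pi/2; m=(a+a2)/2; u=np.array([np.cos(m),np.sin(m)])
    s=t-.1304*u; print('rest',n,'ang',np.degrees([a,a2,m]).round(1),'seat',s.round(4),'lipmid',b.round(4),'len',np.linalg.norm(t-b).round(3), 'marker target xy (slope .068)',(s+.068*np.cos(np.radians(15))*u).round(4))
for n,p in dict(blue=[(28,328),(66,577)],red=[(597,348),(595,595)]).items():
    X=at('top',full(p,315),.012)[:,:2]; d=X[0]-X[1]; L=np.linalg.norm(d)
    print('marker',n,'ctr',(X[0]-.066*d/L).round(4),X.mean(0).round(4),'ang',ang(d),L.round(4))
```

```text
green [0.6204 0.2808] x-ang 5.8 y-ang 94.6 [0.155 0.142 0.151 0.145]
white [0.6155 0.0895] x-ang 1.7 y-ang 92.0 [0.153 0.145 0.15  0.144]
rest blue ang [-0.6 -0.9 -0.7] seat [ 0.5721 -0.09  ] lipmid [ 0.5681 -0.0903] len 0.134 marker target xy (slope .068) [ 0.6378 -0.0908]
rest red ang [-6.7 -5.2 -6. ] seat [ 0.5611 -0.2682] lipmid [ 0.5574 -0.2661] len 0.134 marker target xy (slope .068) [ 0.6264 -0.275 ]
marker blue ctr [ 0.4752 -0.0029] [ 0.4757 -0.0028] ang 7.7 0.131
marker red ctr [ 0.4594 -0.2893] [ 0.461  -0.2894] ang -3.9 0.1287
```

```bash
python3 -m jog '[{"offset":[0.05,0.07,0],"turn":[0,0,-0.12],"jaw":0},{"offset":[0.1,0.14,0],"turn":[0,0,-0.24],"jaw":0},{"offset":[0.208,0.282,0],"turn":[0,0,-0.483],"jaw":0},{"offset":[0.208,0.282,0],"turn":[0,0,-0.483],"jaw":0},{"offset":[0.208,0.282,0],"turn":[0,0,-0.483],"jaw":0},{"offset":[0.208,0.282,0],"turn":[0,0,-0.483],"jaw":0},{"offset":[0.208,0.282,0],"turn":[0,0,-0.483],"jaw":0},{"offset":[0.208,0.282,-0.04],"turn":[0,0,-0.483],"jaw":0},{"offset":[0.208,0.282,-0.08],"turn":[0,0,-0.483],"jaw":0},{"offset":[0.208,0.282,-0.11],"turn":[0,0,-0.483],"jaw":0},{"offset":[0.208,0.282,-0.11],"turn":[0,0,-0.483],"jaw":0},{"offset":[0.208,0.282,-0.11],"turn":[0,0,-0.483],"jaw":0}]' 15
cat > st.py <<'E'
from h import *; from bench import monitor
s=monitor.state(); m=R.from_rotvec(s['eef_rot']).as_matrix()
print(s['t'].__round__(2),'p',s['ee_pos'].round(4),'yang',np.degrees(np.arctan2(m[1,1],m[0,1])).round(2),'z',m[:,2].round(3),'q',np.round(s['joint_pos'],2),'gap',round(s['finger_gap'],4),'F',round(s['gripper_force'],2),s['contact_force'].round(1))
E
python3 st.py; python3 -c "
from h import *
cv2.imwrite('pics/w1.png',imaging.read_camera('wrist')[:,:,::-1])"
```

```text
t: 1.1
ee_pos: [0.4578, -0.2875, 0.0784]
eef_rot: [-0.103, -3.131, -0.005]
contact_force: [0.2, -0.3, 0.1]
finger_gap: 0.0869
gripper_force: 0.0
1.1 p [ 0.4578 -0.2875  0.0784] yang 86.22 z [-0.009  0.003 -1.   ] q [-0.26  0.36 -0.35 -0.   -0.87 -1.37] gap 0.0869 F 0.0 [ 0.2 -0.3  0.1]
```

View pics/w1.png

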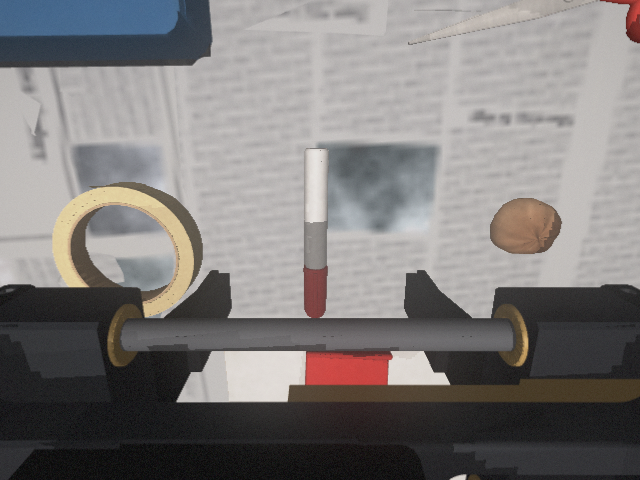

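The wrist view, with image-down pointing away from the robot, shows the red marker at (315,148)-(315,318), centred between the fingertips at (225,272) and (408,272). I'll descend and grip.

```bash
python3 -m jog '[{"offset":[0.002,0,-0.025],"turn":[0,0,0],"jaw":0},{"offset":[0.002,0,-0.05],"turn":[0,0,0],"jaw":0},{"offset":[0.002,0,-0.065],"turn":[0,0,0],"jaw":0},{"offset":[0.002,0,-0.072],"turn":[0,0,0],"jaw":0},{"offset":[0.002,0,-0.072],"turn":[0,0,0],"jaw":0.5},{"offset":[0.002,0,-0.072],"turn":[0,0,0],"jaw":1},{"offset":[0.002,0,-0.072],"turn":[0,0,0],"jaw":1},{"offset":[0.002,0,-0.072],"turn":[0,0,0],"jaw":1},{"offset":[0.002,0,-0.072],"turn":[0,0,0],"jaw":1},{"offset":[0.002,0,-0.072],"turn":[0,0,0],"jaw":1},{"offset":[0.002,0,-0.072],"turn":[0,0,0],"jaw":1},{"offset":[0.002,0,-0.072],"turn":[0,0,0],"jaw":1}]' 15
python3 st.py
```

```text
t: 2.15
ee_pos: [0.4626, -0.2897, 0.011]
eef_rot: [0.105, 3.139, -0.0]
contact_force: [-0.2, 0.5, -0.7]
finger_gap: 0.0417
gripper_force: 0.0
2.15 p [ 0.4626 -0.2897  0.011 ] yang 86.15 z [ 0. -0. -1.] q [-0.26  0.45 -0.41  0.   -0.71 -1.38] gap 0.0417 F 0.0 [-0.2  0.5 -0.7]
```

```bash
python3 -m jog '[{"offset":[0,0,-0.005],"turn":[0,0,0],"jaw":1},{"offset":[0,0,-0.005],"turn":[0,0,0],"jaw":1},{"offset":[0,0,-0.005],"turn":[0,0,0],"jaw":1},{"offset":[0,0,-0.005],"turn":[0,0,0],"jaw":1},{"offset":[0,0,-0.005],"turn":[0,0,0],"jaw":1},{"offset":[0,0,-0.005],"turn":[0,0,0],"jaw":1},{"offset":[0,0,-0.005],"turn":[0,0,0],"jaw":1},{"offset":[0,0,0.02],"turn":[0,0,0],"jaw":1},{"offset":[0,0,0.05],"turn":[0,0,0],"jaw":1},{"offset":[0,0,0.085],"turn":[0,0,0],"jaw":1},{"offset":[0,0,0.085],"turn":[0,0,0],"jaw":1}]' 15
python3 st.py
```

```text
t: 3.07
ee_pos: [0.4671, -0.2918, 0.1028]
eef_rot: [0.102, 3.127, -0.009]
contact_force: [1.3, -0.2, 0.4]
finger_gap: 0.0009
gripper_force: 0.0
3.07 p [ 0.4671 -0.2918  0.1028] yang 86.26 z [ 0.012 -0.006 -1.   ] q [-0.26  0.34 -0.31  0.   -0.91 -1.38] gap 0.0009 F 0.0 [ 1.3 -0.2  0.4]
```

The jaws closed on nothing, so I'll look again.

```bash
python3 -c "
from h import *
cv2.imwrite('pics/w2.png',imaging.read_camera('wrist')[:,:,::-1])
im=imaging.read_camera('top')[:,:,::-1]; cv2.imwrite('pics/t2.png',im)"; python3 st.py
```

```text
3.17 p [ 0.4635 -0.2899  0.0975] yang 86.14 z [ 0.004 -0.001 -1.   ] q [-0.26  0.34 -0.32 -0.   -0.9  -1.38] gap 0.0003 F 0.0 [-0.3  0.3 -0.7]
```

View pics/w2.png

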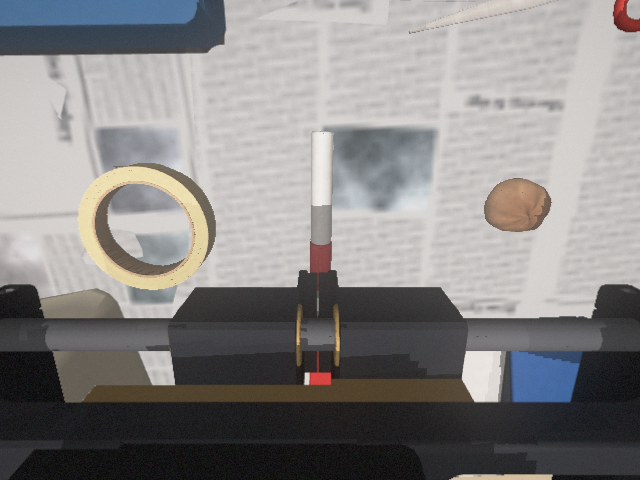

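Run:
```python
from h import *
from bench import monitor
s=monitor.state(); print(at('wrist',[[322,132],[320,243],[516,206]],0.012,s).round(4))
s1=dict(ee_pos=[0.4578,-0.2875,0.0784],eef_rot=[-0.103,-3.131,-0.005]); print(at('wrist',[[316,150],[315,317]],0.012,s1).round(4))
print(proj('top',[s['ee_pos']]))
im=cv2.imread('pics/t2.png'); cv2.imwrite('pics/t2c.png',cv2.resize(im[180:330,400:590],None,fx=4,fy=4,interpolation=cv2.INTER_CUBIC))
```

```text
[[ 0.3901 -0.2823  0.012 ]
 [ 0.4774 -0.2895  0.012 ]
 [ 0.457  -0.1324  0.012 ]]
[[ 0.395  -0.2848  0.012 ]
 [ 0.527  -0.2946  0.012 ]]
[[478.46737806 279.0597071 ]]
```

View pics/t2c.png

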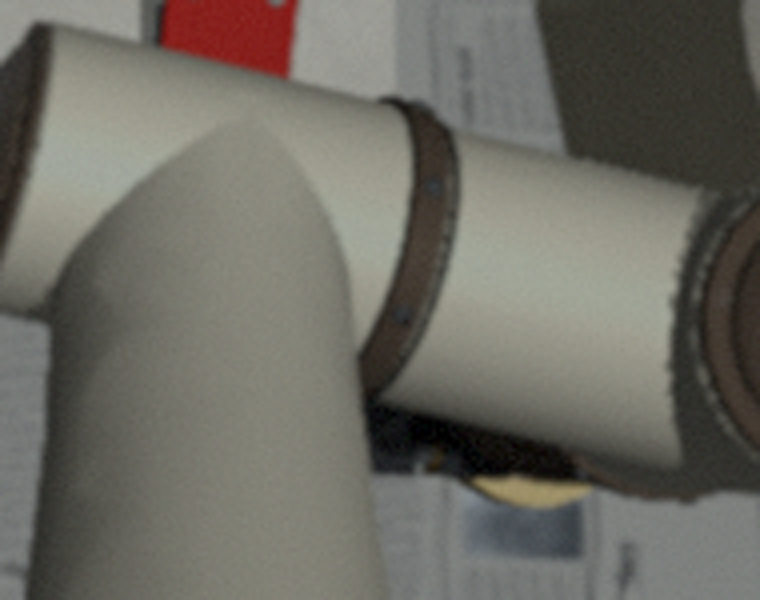

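The marker is untouched at (0.461,-0.290), directly under the tool, so the xy is right. The likely causes are gripping too high or lifting too soon. I'll retry lower and check the gap before lifting.

```bash
python3 -m jog '[{"offset":[0,0,0],"turn":[0,0,0],"jaw":0.5},{"offset":[0,0,0],"turn":[0,0,0],"jaw":0.5},{"offset":[0,0,0],"turn":[0,0,0],"jaw":0.5},{"offset":[0,0,0],"turn":[0,0,0],"jaw":0.5},{"offset":[0,0,0],"turn":[0,0,0],"jaw":0.5},{"offset":[0,0,0],"turn":[0,0,0],"jaw":0.5},{"offset":[-0.002,0,-0.03],"turn":[0,0,0],"jaw":0.5},{"offset":[-0.002,0,-0.06],"turn":[0,0,0],"jaw":0.5},{"offset":[-0.002,0,-0.085],"turn":[0,0,0],"jaw":0.5},{"offset":[-0.002,0,-0.093],"turn":[0,0,0],"jaw":0.5},{"offset":[-0.002,0,-0.093],"turn":[0,0,0],"jaw":0.5}]' 15 >/dev/null
python3 st.py
python3 -m jog '[{"offset":[0,0,0],"turn":[0,0,0],"jaw":1},{"offset":[0,0,0],"turn":[0,0,0],"jaw":1},{"offset":[0,0,0],"turn":[0,0,0],"jaw":1},{"offset":[0,0,0],"turn":[0,0,0],"jaw":1},{"offset":[0,0,0],"turn":[0,0,0],"jaw":1},{"offset":[0,0,0],"turn":[0,0,0],"jaw":1},{"offset":[0,0,0],"turn":[0,0,0],"jaw":1},{"offset":[0,0,0],"turn":[0,0,0],"jaw":1},{"offset":[0,0,0],"turn":[0,0,0],"jaw":1}]' 15 >/dev/null
python3 st.py
```

```text
4.08 p [ 0.4587 -0.2892  0.0006] yang 86.14 z [-0.005  0.002 -1.   ] q [-0.26  0.47 -0.42 -0.   -0.69 -1.37] gap 0.0431 F 0.0 [-0.3 -0.6  1.3]
4.83 p [ 0.4605 -0.2897  0.0028] yang 86.15 z [ 0. -0. -1.] q [-0.26  0.46 -0.42  0.   -0.69 -1.37] gap 0.001 F 0.0 [-0.4  0.5  0.6]
```

```bash
python3 -c "
from h import *
cv2.imwrite('pics/w3.png',imaging.read_camera('wrist')[:,:,::-1])"
```

```text
(no output)
```

View pics/w3.png

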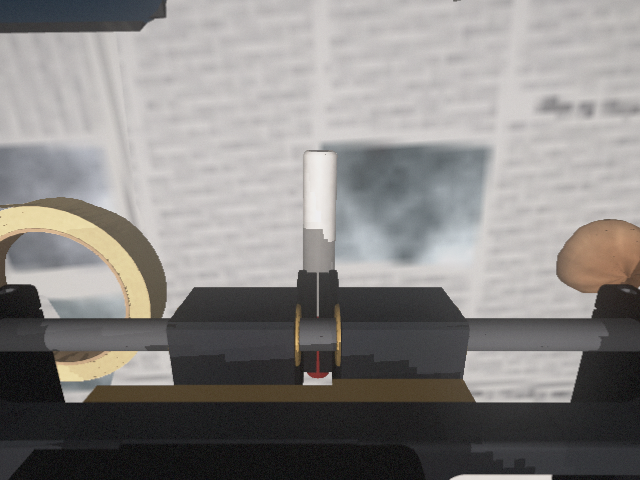

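```bash
python3 st.py
python3 - <<'E'
from h import *
from bench import monitor
s=monitor.state()
P=[(dict(ee_pos=[0.4578,-0.2875,0.0784],eef_rot=[-0.103,-3.131,-0.005]),[[316,150],[315,317]]),(s,[[320,151],[318,377]])]
for k in (0,1):
    A=np.zeros((3,3));b=np.zeros(3)
    for st,px in P+[(None,[[(597-1.5)/4+315,(348-1.5)/4+165]]*2)]:
        if st is None:
            if k==0: continue
            o,d=ray('top',px[:1])
        else: o,d=ray('wrist',[px[k]],st)
        d=d[0]/np.linalg.norm(d[0]); M=np.eye(3)-np.outer(d,d); A+=M;b+=M@o
    print(np.linalg.solve(A,b).round(4))
for z in (-.02,0,.02): print(z,at('wrist',[[320,151],[318,377]],z,s).round(4).tolist())
E
```

```text
4.88 p [ 0.4604 -0.2897  0.0027] yang 86.15 z [-0.  0. -1.] q [-0.26  0.46 -0.42 -0.   -0.69 -1.37] gap 0.0006 F 0.0 [ 0.8 -0.4 -1.1]
[ 0.3993 -0.2848 -0.064 ]
[ 0.5254 -0.294   0.0143]
-0.02 [[0.3959, -0.2845, -0.02], [0.5535, -0.2963, -0.02]]
0 [[0.3945, -0.2846, 0.0], [0.5374, -0.2953, 0.0]]
0.02 [[0.3931, -0.2847, 0.02], [0.5212, -0.2943, 0.02]]
```

The wrist image suggests the fingertips end about 20–25 mm short of the reported TCP. The open fingertips span about 173 px for 87 mm, which puts them at 0.18 m depth against 0.207 m for the TCP. So they passed above the marker. I'll open over the marker and feel downward in small steps.

```bash
python3 -m jog '[{"offset":[0,0,0.02],"turn":[0,0,0],"jaw":0.4},{"offset":[0,0,0.02],"turn":[0,0,0],"jaw":0.4},{"offset":[0,0,0.02],"turn":[0,0,0],"jaw":0.4},{"offset":[0,0,0.02],"turn":[0,0,0],"jaw":0.4},{"offset":[0,0,0.02],"turn":[0,0,0],"jaw":0.4},{"offset":[0,0,0.02],"turn":[0,0,0],"jaw":0.4},{"offset":[0,0,0.02],"turn":[0,0,0],"jaw":0.4},{"offset":[0,0,0.01],"turn":[0,0,0],"jaw":0.4},{"offset":[0,0,0],"turn":[0,0,0],"jaw":0.4},{"offset":[0,0,-0.004],"turn":[0,0,0],"jaw":0.4},{"offset":[0,0,-0.004],"turn":[0,0,0],"jaw":0.4},{"offset":[0,0,-0.004],"turn":[0,0,0],"jaw":0.4}]' 15 >/dev/null
python3 st.py
python3 -m jog '[{"offset":[0,0,-0.003],"turn":[0,0,0],"jaw":0.4},{"offset":[0,0,-0.003],"turn":[0,0,0],"jaw":0.4},{"offset":[0,0,-0.003],"turn":[0,0,0],"jaw":0.4}]' >/dev/null
python3 st.py
```

```text
5.88 p [ 0.46   -0.2896 -0.002 ] yang 86.16 z [-0.002  0.    -1.   ] q [-0.26  0.47 -0.42  0.   -0.68 -1.37] gap 0.0517 F 0.0 [ 0.4 -0.5 -0.5]
6.13 p [ 0.4605 -0.2897 -0.0042] yang 86.15 z [ 0. -0. -1.] q [-0.26  0.48 -0.43  0.   -0.67 -1.37] gap 0.0521 F 0.0 [1.2 0.1 0.3]
```

Negative z with no contact confirms that the tips are short of the reported TCP. I'll keep feeling down.

```bash
python3 -m jog '[{"offset":[0,0,-0.004],"turn":[0,0,0],"jaw":0.4},{"offset":[0,0,-0.006],"turn":[0,0,0],"jaw":0.4},{"offset":[0,0,-0.006],"turn":[0,0,0],"jaw":0.4},{"offset":[0,0,-0.006],"turn":[0,0,0],"jaw":0.4}]' >/dev/null
python3 st.py
python3 -m jog '[{"offset":[0,0,-0.003],"turn":[0,0,0],"jaw":0.4},{"offset":[0,0,-0.003],"turn":[0,0,0],"jaw":0.4},{"offset":[0,0,-0.003],"turn":[0,0,0],"jaw":0.4}]' >/dev/null
python3 st.py
python3 -m jog '[{"offset":[0,0,-0.003],"turn":[0,0,0],"jaw":0.4},{"offset":[0,0,-0.003],"turn":[0,0,0],"jaw":0.4},{"offset":[0,0,-0.003],"turn":[0,0,0],"jaw":0.4}]' >/dev/null
python3 st.py
```

```text
6.47 p [ 0.4603 -0.2897 -0.0104] yang 86.15 z [-0.  0. -1.] q [-0.26  0.48 -0.43  0.   -0.66 -1.37] gap 0.0521 F 0.0 [-0.3  0.   0.5]
6.72 p [ 0.4603 -0.2897 -0.0134] yang 86.15 z [-0.  0. -1.] q [-0.26  0.49 -0.43 -0.   -0.65 -1.37] gap 0.0524 F 0.0 [ 0.6 -0.1 -0.9]
6.97 p [ 0.4603 -0.2897 -0.0164] yang 86.15 z [-0.  0. -1.] q [-0.26  0.49 -0.44 -0.   -0.64 -1.37] gap 0.0525 F 0.0 [ 0.3 -0.7  0. ]
```

```bash
python3 -m jog '[{"offset":[0,0,-0.001],"turn":[0,0,0],"jaw":1},{"offset":[0,0,-0.001],"turn":[0,0,0],"jaw":1},{"offset":[0,0,-0.001],"turn":[0,0,0],"jaw":1},{"offset":[0,0,-0.001],"turn":[0,0,0],"jaw":1},{"offset":[0,0,-0.001],"turn":[0,0,0],"jaw":1},{"offset":[0,0,-0.001],"turn":[0,0,0],"jaw":1},{"offset":[0,0,-0.001],"turn":[0,0,0],"jaw":1},{"offset":[0,0,-0.001],"turn":[0,0,0],"jaw":1},{"offset":[0,0,-0.001],"turn":[0,0,0],"jaw":1},{"offset":[0,0,-0.001],"turn":[0,0,0],"jaw":1}]' 12 >/dev/null
python3 st.py
```

```text
7.8 p [ 0.4605 -0.2897 -0.0172] yang 86.15 z [ 0.  0. -1.] q [-0.26  0.5  -0.44 -0.   -0.64 -1.37] gap 0.0188 F 11.99 [0.5 0.  0.6]
```

Gripped: the gap is 18.8 mm at 12 N with the TCP at z=-0.0172, so the underside lies 17 mm behind the TCP. Before going to the red rest I'll check clearance to the tall container on its right.

Run:
```python
from h import *
print('base left edge',at('top',[[535,170],[535,185],[547,252]],0).round(3).tolist())
for z in (.1,.15,.2,.25): print(z,'lid left',at('top',[[587,185]],z).round(3).tolist(),'wrist end px590,row255',at('top',[[590,255]],z+.1).round(3).tolist(), 'side lid top near',at('side',[[290,100],[255,92],[327,92]],z).round(3).tolist())
print('side base',at('side',[[265,158],[322,158]],0).round(3).tolist())
```

```text
base left edge [[0.705, -0.468, 0.0], [0.671, -0.465, 0.0], [0.523, -0.478, 0.0]]
0.1 lid left [[0.644, -0.519, 0.1]] wrist end px590,row255 [[0.496, -0.447, 0.2]] side lid top near [[0.617, -0.783, 0.1], [0.747, -0.907, 0.1], [0.485, -0.873, 0.1]]
0.15 lid left [[0.631, -0.487, 0.15]] wrist end px590,row255 [[0.492, -0.415, 0.25]] side lid top near [[0.613, -0.601, 0.15], [0.728, -0.712, 0.15], [0.495, -0.682, 0.15]]
0.2 lid left [[0.618, -0.455, 0.2]] wrist end px590,row255 [[0.487, -0.384, 0.3]] side lid top near [[0.608, -0.42, 0.2], [0.709, -0.517, 0.2], [0.506, -0.49, 0.2]]
0.25 lid left [[0.605, -0.422, 0.25]] wrist end px590,row255 [[0.482, -0.352, 0.35]] side lid top near [[0.604, -0.239, 0.25], [0.69, -0.322, 0.25], [0.516, -0.299, 0.25]]
side base [[0.695, -0.512, 0.0], [0.523, -0.495, 0.0]]
```

The container's near edge is at y≈-0.46 and the wrist will reach about -0.39, so there is room. I'll lift and carry the marker over the rest, tilted.

```bash
python3 -m jog '[{"offset":[0,0,0.03],"turn":[0,0,0],"jaw":1},{"offset":[0,0,0.065],"turn":[0,0,0],"jaw":1},{"offset":[0.01,0.001,0.085],"turn":[-0.006,-0.065,-0.009],"jaw":1},{"offset":[0.04,0.004,0.085],"turn":[-0.011,-0.13,-0.019],"jaw":1},{"offset":[0.07,0.006,0.085],"turn":[-0.017,-0.195,-0.028],"jaw":1},{"offset":[0.1,0.009,0.085],"turn":[-0.0225,-0.261,-0.0375],"jaw":1},{"offset":[0.13,0.012,0.085],"turn":[-0.0225,-0.261,-0.0375],"jaw":1},{"offset":[0.16,0.014,0.082],"turn":[-0.0225,-0.261,-0.0375],"jaw":1},{"offset":[0.17,0.0143,0.072],"turn":[-0.0225,-0.261,-0.0375],"jaw":1},{"offset":[0.17,0.0143,0.072],"turn":[-0.0225,-0.261,-0.0375],"jaw":1},{"offset":[0.17,0.0143,0.072],"turn":[-0.0225,-0.261,-0.0375],"jaw":1}]' >/dev/null
python3 st.py; python3 -c "
from h import *
cv2.imwrite('pics/w4.png',imaging.read_camera('wrist')[:,:,::-1])"
```

```text
8.72 p [ 0.6293 -0.2749  0.053 ] yang 83.99 z [ 0.254 -0.026 -0.967] q [-0.19  0.49 -0.22 -0.04 -0.6  -1.46] gap 0.0191 F 11.99 [-0.5  0.1 -0.6]
```

View pics/w4.png

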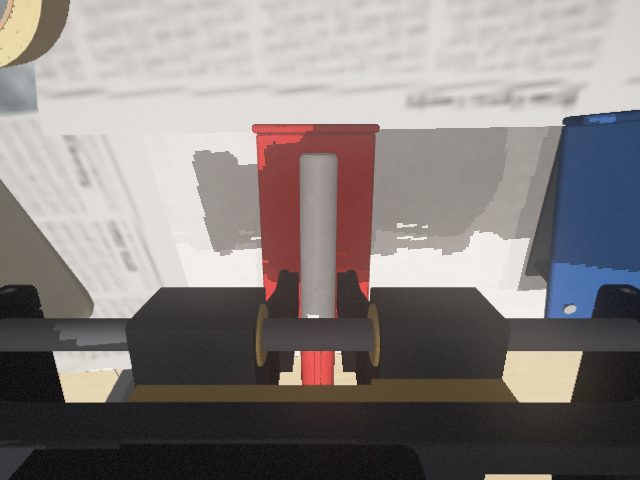

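The marker (300–336 px) is centred over the plank (258–376 px) and parallel to it. I'll lower it in steps and check for contact.

```bash
python3 -m jog '[{"offset":[0.005,0,-0.015],"turn":[0,0,0],"jaw":1},{"offset":[0.005,0,-0.028],"turn":[0,0,0],"jaw":1},{"offset":[0.005,0,-0.035],"turn":[0,0,0],"jaw":1},{"offset":[0.005,0,-0.035],"turn":[0,0,0],"jaw":1},{"offset":[0.005,0,-0.035],"turn":[0,0,0],"jaw":1}]' >/dev/null
python3 st.py
python3 -m jog '[{"offset":[0,0,-0.002],"turn":[0,0,0],"jaw":1},{"offset":[0,0,-0.002],"turn":[0,0,0],"jaw":1},{"offset":[0,0,-0.002],"turn":[0,0,0],"jaw":1}]' >/dev/null
python3 st.py
```

```text
9.18 p [ 0.6348 -0.2757  0.02  ] yang 83.97 z [ 0.257 -0.027 -0.966] q [-0.19  0.54 -0.23 -0.04 -0.54 -1.46] gap 0.0193 F 11.99 [ 0.2 -0.2 -0.4]
9.43 p [ 0.6357 -0.2755  0.0185] yang 83.99 z [ 0.259 -0.027 -0.966] q [-0.19  0.54 -0.23 -0.04 -0.53 -1.46] gap 0.019 F 11.99 [ 0.1  0.6 -0.7]
```

```bash
python3 -m jog '[{"offset":[0,0,-0.003],"turn":[0,0,0],"jaw":1},{"offset":[0,0,-0.003],"turn":[0,0,0],"jaw":1},{"offset":[0,0,-0.003],"turn":[0,0,0],"jaw":1}]' >/dev/null
python3 st.py
python3 -m jog '[{"offset":[0,0,0],"turn":[0,0,0],"jaw":0.5},{"offset":[0,0,0],"turn":[0,0,0],"jaw":0.5},{"offset":[0,0,0],"turn":[0,0,0],"jaw":0.5},{"offset":[0,0,0],"turn":[0,0,0],"jaw":0.5},{"offset":[0,0,0],"turn":[0,0,0],"jaw":0.5},{"offset":[0,0,0],"turn":[0,0,0],"jaw":0.5},{"offset":[-0.01,0,0.035],"turn":[0,0,0],"jaw":0.5},{"offset":[-0.02,0,0.07],"turn":[0,0,0],"jaw":0.5},{"offset":[-0.03,0,0.1],"turn":[0,0,0],"jaw":0.3},{"offset":[-0.03,0,0.1],"turn":[0,0,0],"jaw":0.3}]' >/dev/null
python3 st.py; python3 -c "
from h import *
cv2.imwrite('pics/w5.png',imaging.read_camera('wrist')[:,:,::-1])"
```

```text
9.68 p [ 0.6353 -0.2754  0.0146] yang 83.99 z [ 0.257 -0.027 -0.966] q [-0.19  0.55 -0.24 -0.04 -0.53 -1.45] gap 0.019 F 11.99 [ 1.2  0.3 -0.1]
10.52 p [ 0.6084 -0.2769  0.123 ] yang 84.04 z [ 0.269 -0.031 -0.963] q [-0.2   0.38 -0.2  -0.03 -0.71 -1.45] gap 0.0506 F 0.0 [-0.2 -0.2  0.4]
```

View pics/w5.png

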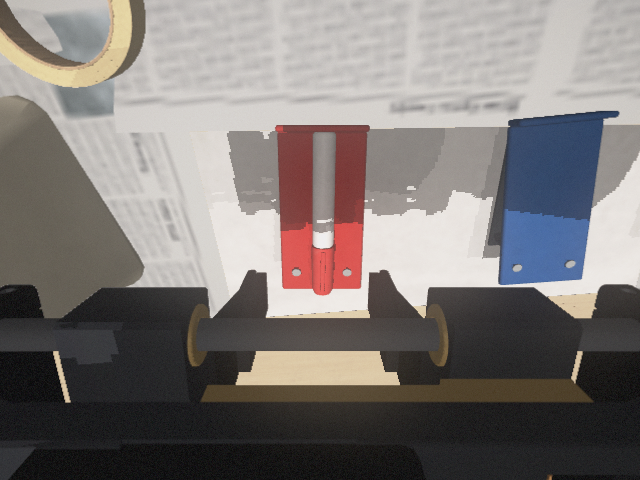

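The red marker lies at (323,133)-(322,292) on the plank, against the lip and centred. Next is the blue marker at (0.4755,-0.003).

```bash
python3 -m jog '[{"offset":[-0.04,0.03,0.01],"turn":[-0.001,0.09,0.08],"jaw":0.3},{"offset":[-0.06,0.06,0.01],"turn":[-0.003,0.175,0.16],"jaw":0.3},{"offset":[-0.08,0.1,0],"turn":[-0.004,0.2625,0.2376],"jaw":0.3},{"offset":[-0.11,0.135,0],"turn":[-0.004,0.2625,0.2376],"jaw":0.3},{"offset":[-0.1295,0.17,0],"turn":[-0.004,0.2625,0.2376],"jaw":0.3},{"offset":[-0.1295,0.21,-0.01],"turn":[-0.004,0.2625,0.2376],"jaw":0.3},{"offset":[-0.1295,0.25,-0.02],"turn":[-0.004,0.2625,0.2376],"jaw":0.3},{"offset":[-0.1295,0.2725,-0.04],"turn":[-0.004,0.2625,0.2376],"jaw":0.3},{"offset":[-0.1295,0.2725,-0.075],"turn":[-0.004,0.2625,0.2376],"jaw":0.3},{"offset":[-0.1295,0.2725,-0.075],"turn":[-0.004,0.2625,0.2376],"jaw":0.3},{"offset":[-0.1295,0.2725,-0.075],"turn":[-0.004,0.2625,0.2376],"jaw":0.3}]' >/dev/null
python3 st.py; python3 -c "
from h import *
cv2.imwrite('pics/w6.png',imaging.read_camera('wrist')[:,:,::-1])"
```

```text
11.48 p [ 0.4741 -0.0033  0.0381] yang 97.73 z [-0.006 -0.002 -1.   ] q [ 0.34  0.32 -0.55  0.   -0.71 -1.77] gap 0.0608 F 0.0 [ 0.6 -0.7  1.1]
```

View pics/w6.png

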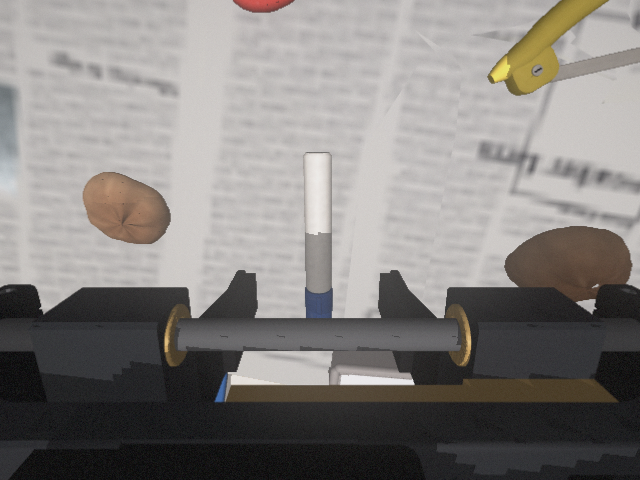

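The blue marker is vertical at u≈318 and centred between the fingers. I'll descend and grip.

```bash
python3 -m jog '[{"offset":[0,0,-0.025],"turn":[0,0,0],"jaw":0.3},{"offset":[0,0,-0.045],"turn":[0,0,0],"jaw":0.4},{"offset":[0,0,-0.056],"turn":[0,0,0],"jaw":0.5},{"offset":[0,0,-0.056],"turn":[0,0,0],"jaw":1},{"offset":[0,0,-0.056],"turn":[0,0,0],"jaw":1},{"offset":[0,0,-0.056],"turn":[0,0,0],"jaw":1},{"offset":[0,0,-0.056],"turn":[0,0,0],"jaw":1},{"offset":[0,0,-0.056],"turn":[0,0,0],"jaw":1},{"offset":[0,0,-0.056],"turn":[0,0,0],"jaw":1},{"offset":[0,0,-0.056],"turn":[0,0,0],"jaw":1},{"offset":[0,0,-0.056],"turn":[0,0,0],"jaw":1},{"offset":[0,0,-0.056],"turn":[0,0,0],"jaw":1}]' 12 >/dev/null
python3 st.py
```

```text
12.53 p [ 0.4767 -0.0028 -0.0153] yang 97.72 z [ 0.002 -0.    -1.   ] q [ 0.34  0.41 -0.6   0.   -0.56 -1.77] gap 0.0189 F 11.99 [-0.8 -0.1  6.1]
```

```bash
python3 -m jog '[{"offset":[0,0,0.03],"turn":[0,0,0],"jaw":1},{"offset":[0,-0.01,0.06],"turn":[0,0,0],"jaw":1},{"offset":[0.01,-0.03,0.085],"turn":[0.004,-0.065,-0.036],"jaw":1},{"offset":[0.035,-0.05,0.085],"turn":[0.008,-0.13,-0.073],"jaw":1},{"offset":[0.06,-0.07,0.085],"turn":[0.012,-0.195,-0.11],"jaw":1},{"offset":[0.09,-0.085,0.085],"turn":[0.016,-0.2613,-0.1462],"jaw":1},{"offset":[0.12,-0.088,0.085],"turn":[0.016,-0.2613,-0.1462],"jaw":1},{"offset":[0.15,-0.088,0.08],"turn":[0.016,-0.2613,-0.1462],"jaw":1},{"offset":[0.169,-0.088,0.066],"turn":[0.016,-0.2613,-0.1462],"jaw":1},{"offset":[0.169,-0.088,0.066],"turn":[0.016,-0.2613,-0.1462],"jaw":1},{"offset":[0.169,-0.088,0.05],"turn":[0.016,-0.2613,-0.1462],"jaw":1},{"offset":[0.169,-0.088,0.04],"turn":[0.016,-0.2613,-0.1462],"jaw":1},{"offset":[0.169,-0.088,0.04],"turn":[0.016,-0.2613,-0.1462],"jaw":1},{"offset":[0.169,-0.088,0.04],"turn":[0.016,-0.2613,-0.1462],"jaw":1}]' >/dev/null
python3 st.py; python3 -c "
from h import *
cv2.imwrite('pics/w7.png',imaging.read_camera('wrist')[:,:,::-1])"
```

```text
13.7 p [ 0.6438 -0.0909  0.0231] yang 89.27 z [ 0.256 -0.004 -0.967] q [ 0.13  0.48 -0.39  0.08 -0.44 -1.78] gap 0.019 F 11.99 [ 0.3 -0.1 -0.5]
```

```bash
python3 -m jog '[{"offset":[0.001,0,-0.004],"turn":[0,0,0],"jaw":1},{"offset":[0.001,0,-0.0065],"turn":[0,0,0],"jaw":1},{"offset":[0.001,0,-0.0065],"turn":[0,0,0],"jaw":1},{"offset":[0.001,0,-0.0065],"turn":[0,0,0],"jaw":1}]' >/dev/null
python3 st.py
python3 -m jog '[{"offset":[0,0,0],"turn":[0,0,0],"jaw":0.5},{"offset":[0,0,0],"turn":[0,0,0],"jaw":0.5},{"offset":[0,0,0],"turn":[0,0,0],"jaw":0.5},{"offset":[0,0,0],"turn":[0,0,0],"jaw":0.5},{"offset":[0,0,0],"turn":[0,0,0],"jaw":0.5},{"offset":[0,0,0],"turn":[0,0,0],"jaw":0.5},{"offset":[-0.01,0,0.035],"turn":[0,0,0],"jaw":0.5},{"offset":[-0.02,0,0.07],"turn":[0,0,0],"jaw":0.5},{"offset":[-0.03,0,0.1],"turn":[0,0,0],"jaw":0},{"offset":[-0.03,0,0.1],"turn":[0,0,0],"jaw":0},{"offset":[-0.03,0,0.1],"turn":[0,0,0],"jaw":0}]' >/dev/null
python3 st.py; python3 -c "
from h import *
im=imaging.read_camera('wrist')[:,:,::-1];cv2.imwrite('pics/w8.png',im)"
```

```text
14.08 p [ 0.6459 -0.0909  0.0174] yang 89.26 z [ 0.259 -0.003 -0.966] q [ 0.13  0.49 -0.4   0.09 -0.43 -1.78] gap 0.0187 F 11.99 [ 0.4 -0.1  0. ]
15.0 p [ 0.617  -0.0907  0.12  ] yang 89.26 z [ 0.264 -0.003 -0.965] q [ 0.13  0.31 -0.35  0.06 -0.64 -1.76] gap 0.0561 F 0.0 [-0.2  0.2 -0.4]
```

View pics/w8.png

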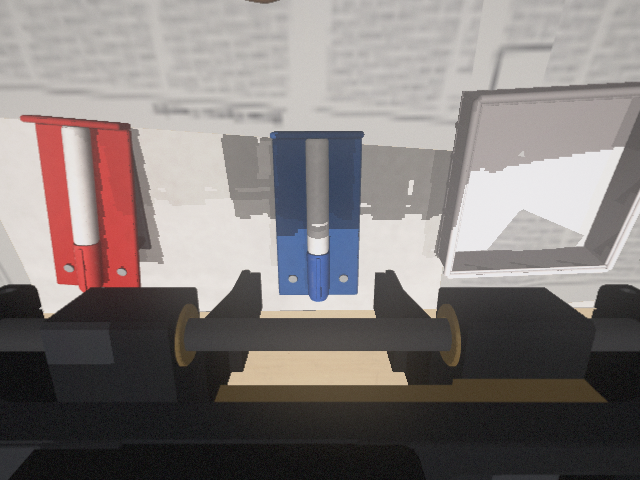

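The blue marker lies at (317,140)-(317,298), on the plank against the lip. Both markers are done. For the mushrooms I'll refine the poses from the stored w6 picture and make a move-planning helper.

```bash
cat > plan.py <<'E'
import sys; from h import *; from bench import monitor
x,y,z,yang=map(float,sys.argv[1:5]); s=monitor.state()
m=R.from_rotvec(s['eef_rot']); a=np.radians(yang); yv=np.array([np.cos(a),np.sin(a),0]); zv=np.array([0,0,-1.])
T=R.from_matrix(np.c_[np.cross(yv,zv),yv,zv])
print('offset',(np.array([x,y,z])-s['ee_pos']).round(4),'turn',(T*m.inv()).as_rotvec().round(4))
E
python3 - <<'E'
from h import *
im=cv2.imread('pics/w6.png'); hsv=cv2.cvtColor(im,cv2.COLOR_BGR2HSV)
m=cv2.inRange(hsv,(3,60,30),(18,200,255)); m[310:]=0; m[:150]=0
n,l,st,ce=cv2.connectedComponentsWithStats(m)
a=np.radians(97.73); yv=np.array([np.cos(a),np.sin(a),0]); zv=np.array([-.006,-.002,-1]); xv=np.cross(yv,zv)
pose=dict(ee_pos=[.4741,-.0033,.0381],eef_rot=R.from_matrix(np.c_[xv,yv,zv]).as_rotvec())
for k in range(1,n):
    if st[k,4]>400:
        p=np.argwhere(l==k)[:,::-1]; X=at('wrist',p,0.01,pose)[:,:2]; c=X.mean(0); w,v=np.linalg.eigh(np.cov((X-c).T))
        print(ce[k].round(),st[k],c.round(4),(4*np.sqrt(w)).round(4),v[:,0].round(2))
E
python3 plan.py 0.462 -0.1285 0.07 155
```

```text
[124. 208.] [  83  172   85   72 4534] [ 0.4616 -0.1286] [0.0435 0.0541] [-0.94  0.35]
[573. 262.] [ 508  226  124   76 6403] [0.4586 0.1641] [0.0492 0.0789] [-1.   -0.08]
offset [-0.1539 -0.0377 -0.0479] turn [-0.1482  0.235   1.1409]
```

```bash
python3 -m jog '[{"offset":[-0.03,-0.008,0],"turn":[-0.015,0.024,0.12],"jaw":0},{"offset":[-0.06,-0.015,0],"turn":[-0.03,0.047,0.23],"jaw":0},{"offset":[-0.09,-0.022,0],"turn":[-0.044,0.07,0.342],"jaw":0},{"offset":[-0.12,-0.03,0],"turn":[-0.059,0.094,0.456],"jaw":0},{"offset":[-0.154,-0.038,0],"turn":[-0.074,0.118,0.57],"jaw":0},{"offset":[-0.154,-0.038,0],"turn":[-0.089,0.141,0.684],"jaw":0},{"offset":[-0.154,-0.038,0],"turn":[-0.104,0.165,0.799],"jaw":0},{"offset":[-0.154,-0.038,-0.02],"turn":[-0.119,0.188,0.913],"jaw":0},{"offset":[-0.154,-0.038,-0.04],"turn":[-0.133,0.212,1.027],"jaw":0},{"offset":[-0.154,-0.038,-0.048],"turn":[-0.148,0.235,1.141],"jaw":0},{"offset":[-0.154,-0.038,-0.048],"turn":[-0.148,0.235,1.141],"jaw":0},{"offset":[-0.154,-0.038,-0.048],"turn":[-0.148,0.235,1.141],"jaw":0},{"offset":[-0.154,-0.038,-0.048],"turn":[-0.148,0.235,1.141],"jaw":0},{"offset":[-0.154,-0.038,-0.048],"turn":[-0.148,0.235,1.141],"jaw":0}]' 6 >/dev/null
python3 st.py; python3 plan.py 0.462 -0.1285 -0.013 157.5
```

```text
16.22 p [ 0.4621 -0.129   0.0697] yang 154.92 z [ 0.001 -0.001 -1.   ] q [ 0.07  0.28 -0.51  0.   -0.78 -0.51] gap 0.0871 F 0.0 [ 0.8  0.6 -0.4]
offset [-0.0001  0.0005 -0.0827] turn [0.001  0.0008 0.045 ]
```

```bash
python3 -m jog '[{"offset":[0,0,-0.03],"turn":[0,0,0.045],"jaw":0},{"offset":[0,0,-0.06],"turn":[0,0,0.045],"jaw":0},{"offset":[0,0,-0.078],"turn":[0,0,0.045],"jaw":0},{"offset":[0,0,-0.083],"turn":[0,0,0.045],"jaw":0.3},{"offset":[0,0,-0.083],"turn":[0,0,0.045],"jaw":0.4},{"offset":[0,0,-0.083],"turn":[0,0,0.045],"jaw":1},{"offset":[0,0,-0.083],"turn":[0,0,0.045],"jaw":1},{"offset":[0,0,-0.083],"turn":[0,0,0.045],"jaw":1},{"offset":[0,0,-0.083],"turn":[0,0,0.045],"jaw":1},{"offset":[0,0,-0.083],"turn":[0,0,0.045],"jaw":1},{"offset":[0,0,-0.083],"turn":[0,0,0.045],"jaw":1},{"offset":[0,0,-0.083],"turn":[0,0,0.045],"jaw":1},{"offset":[0,0,-0.083],"turn":[0,0,0.045],"jaw":1}]' 6 >/dev/null
python3 st.py; python3 plan.py 0.6167 0.0565 0.06 182
```

```text
17.3 p [ 0.4619 -0.129  -0.0136] yang 157.61 z [-0.    -0.001 -1.   ] q [ 0.07  0.41 -0.59  0.   -0.57 -0.46] gap 0.0329 F 5.1 [-1.4  0.8  2.3]
offset [0.1548 0.1855 0.0736] turn [0.0013 0.     0.4256]
```

```bash
python3 -m jog '[{"offset":[0,0,0],"turn":[0,0,0],"jaw":1},{"offset":[0,0,0],"turn":[0,0,0],"jaw":1},{"offset":[0,0,0.003],"turn":[0,0,0],"jaw":1},{"offset":[0,0,0.006],"turn":[0,0,0],"jaw":1},{"offset":[0,0,0.01],"turn":[0,0,0],"jaw":1},{"offset":[0,0,0.01],"turn":[0,0,0],"jaw":1},{"offset":[0,0,0.01],"turn":[0,0,0],"jaw":1}]' 6 >/dev/null
python3 st.py; python3 -c "
from h import *
im=imaging.read_camera('wrist')[:,:,::-1];im2=imaging.read_camera('side')[:,:,::-1]
a=im[180:380,180:460]; b=cv2.resize(im2[180:250,310:408],None,fx=4,fy=4); cv2.imwrite('pics/w9.png',np.vstack([cv2.resize(a,(420,300)),cv2.resize(b,(420,300))]))"
```

```text
17.88 p [ 0.4623 -0.1288 -0.0034] yang 157.61 z [ 0.001 -0.001 -1.   ] q [ 0.07  0.39 -0.59  0.   -0.59 -0.46] gap 0.0017 F 0.0 [-0.2  1.  -0.4]
```

View pics/w9.png

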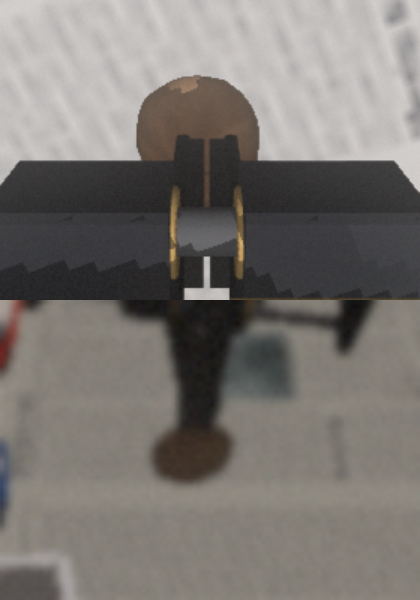

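The fingers slid up off the dome, and the cap is still lying flat underneath. The grip was too high. I'll raise, open, back off so the cap is in view and re-measure it by segmentation.

```bash
cat > seg.py <<'E'
from h import *; from bench import monitor
s=monitor.state(); im=cv2.cvtColor(imaging.read_camera('wrist'),cv2.COLOR_RGB2HSV)
m=cv2.inRange(im,(3,60,30),(18,200,255)); m[300:]=0
n,l,st,ce=cv2.connectedComponentsWithStats(m)
for k in range(1,n):
    if st[k,4]>900:
        p=np.argwhere(l==k)[:,::-1]; X=at('wrist',p,0.01,s)[:,:2]; c=X.mean(0); w,v=np.linalg.eigh(np.cov((X-c).T))
        print(ce[k].round(),st[k],c.round(4),(4*np.sqrt(w)).round(4),'narrow',np.degrees(np.arctan2(v[1,0],v[0,0])).round(1))
E
python3 -m jog '[{"offset":[0,0,0.035],"turn":[0,0,0],"jaw":0},{"offset":[0.01,0.023,0.07],"turn":[0,0,0],"jaw":0},{"offset":[0.02,0.046,0.09],"turn":[0,0,0],"jaw":0},{"offset":[0.02,0.046,0.09],"turn":[0,0,0],"jaw":0},{"offset":[0.02,0.046,0.09],"turn":[0,0,0],"jaw":0},{"offset":[0.02,0.046,0.09],"turn":[0,0,0],"jaw":0},{"offset":[0.02,0.046,0.09],"turn":[0,0,0],"jaw":0}]' 8 >/dev/null
python3 st.py; python3 seg.py
```

```text
18.57 p [ 0.4803 -0.0834  0.0849] yang 157.56 z [-0.004 -0.001 -1.   ] q [ 0.16  0.27 -0.47  0.   -0.84 -0.56] gap 0.0396 F 0.0 [-0.1 -1.  -0.3]
[312. 166.] [ 282  131   60   72 3390] [ 0.4644 -0.131 ] [0.0443 0.0529] narrow 160.8
```

```bash
python3 -m jog '[{"offset":[-0.0175,-0.047,0],"turn":[0,0,0.05],"jaw":0},{"offset":[-0.0175,-0.047,0],"turn":[0,0,0.05],"jaw":0},{"offset":[-0.0175,-0.047,0],"turn":[0,0,0.05],"jaw":0},{"offset":[-0.0175,-0.047,0],"turn":[0,0,0.05],"jaw":0},{"offset":[-0.0175,-0.047,-0.03],"turn":[0,0,0.05],"jaw":0},{"offset":[-0.0175,-0.047,-0.06],"turn":[0,0,0.05],"jaw":0},{"offset":[-0.0175,-0.047,-0.085],"turn":[0,0,0.05],"jaw":0},{"offset":[-0.0175,-0.047,-0.1],"turn":[0,0,0.05],"jaw":0},{"offset":[-0.0175,-0.047,-0.1],"turn":[0,0,0.05],"jaw":0},{"offset":[-0.0175,-0.047,-0.1],"turn":[0,0,0.05],"jaw":0}]' >/dev/null
python3 st.py
for i in 1 2 3; do python3 -m jog '[{"offset":[0,0,-0.002],"turn":[0,0,0],"jaw":0},{"offset":[0,0,-0.002],"turn":[0,0,0],"jaw":0},{"offset":[0,0,-0.002],"turn":[0,0,0],"jaw":0}]' >/dev/null; python3 st.py; done
```

```text
19.45 p [ 0.4642 -0.1297 -0.0144] yang 160.5 z [-0.002 -0.002 -1.   ] q [ 0.07  0.42 -0.59  0.   -0.57 -0.41] gap 0.0865 F 0.0 [ 0.2 -0.4  0.8]
19.7 p [ 0.4654 -0.1298 -0.0147] yang 160.48 z [ 0.002 -0.001 -1.   ] q [ 0.07  0.42 -0.59  0.   -0.56 -0.41] gap 0.087 F 0.0 [ 0.8 -0.1  0.8]
19.95 p [ 0.4646 -0.1299 -0.0175] yang 160.47 z [ 0.    -0.001 -1.   ] q [ 0.07  0.42 -0.59  0.   -0.56 -0.41] gap 0.0874 F 0.0 [-0.6  0.1 -0.5]
20.2 p [ 0.4644 -0.13   -0.0199] yang 160.47 z [-0.    -0.001 -1.   ] q [ 0.07  0.43 -0.59  0.   -0.55 -0.41] gap 0.0871 F 0.0 [-0.7  0.5  0.1]
```

```bash
for i in 1 2; do python3 -m jog '[{"offset":[0,0,-0.0015],"turn":[0,0,0],"jaw":0},{"offset":[0,0,-0.0015],"turn":[0,0,0],"jaw":0},{"offset":[0,0,-0.0015],"turn":[0,0,0],"jaw":0}]' >/dev/null; python3 st.py; done
```

```text
20.45 p [ 0.4644 -0.1299 -0.0214] yang 160.47 z [-0.    -0.001 -1.   ] q [ 0.07  0.43 -0.59  0.   -0.55 -0.41] gap 0.0867 F 0.0 [-0.3  0.1  0.8]
20.7 p [ 0.4644 -0.1299 -0.0229] yang 160.47 z [-0.    -0.001 -1.   ] q [ 0.07  0.43 -0.59  0.   -0.55 -0.41] gap 0.0869 F 0.0 [ 0.3 -0.2  0.2]
```

```bash
for i in 1 2; do python3 -m jog '[{"offset":[0,0,-0.0012],"turn":[0,0,0],"jaw":0},{"offset":[0,0,-0.0012],"turn":[0,0,0],"jaw":0},{"offset":[0,0,-0.0012],"turn":[0,0,0],"jaw":0}]' >/dev/null; python3 st.py; done
```

```text
20.95 p [ 0.4644 -0.1299 -0.024 ] yang 160.47 z [-0.    -0.001 -1.   ] q [ 0.07  0.43 -0.6   0.   -0.54 -0.41] gap 0.0872 F 0.0 [ 0.2 -0.1  0. ]
21.2 p [ 0.4644 -0.1299 -0.0252] yang 160.47 z [-0.    -0.001 -1.   ] q [ 0.07  0.44 -0.6   0.   -0.54 -0.41] gap 0.087 F 0.0 [ 0.1 -0.2 -0.2]
```

No contact yet at -0.025, which matches the visual estimate of about 25–27 mm. I'll grip here.

```bash
python3 -m jog '[{"offset":[0,0,0],"turn":[0,0,0],"jaw":1},{"offset":[0,0,0],"turn":[0,0,0],"jaw":1},{"offset":[0,0,0],"turn":[0,0,0],"jaw":1},{"offset":[0,0,0],"turn":[0,0,0],"jaw":1},{"offset":[0,0,0],"turn":[0,0,0],"jaw":1},{"offset":[0,0,0],"turn":[0,0,0],"jaw":1},{"offset":[0,0,0],"turn":[0,0,0],"jaw":1},{"offset":[0,0,0],"turn":[0,0,0],"jaw":1},{"offset":[0,0,0],"turn":[0,0,0],"jaw":1},{"offset":[0,0,0],"turn":[0,0,0],"jaw":1},{"offset":[0,0,0],"turn":[0,0,0],"jaw":1},{"offset":[0,0,0],"turn":[0,0,0],"jaw":1}]' 5 >/dev/null; python3 st.py
python3 -m jog '[{"offset":[0,0,0.003],"turn":[0,0,0],"jaw":1},{"offset":[0,0,0.006],"turn":[0,0,0],"jaw":1},{"offset":[0,0,0.01],"turn":[0,0,0],"jaw":1},{"offset":[0,0,0.01],"turn":[0,0,0],"jaw":1},{"offset":[0,0,0.01],"turn":[0,0,0],"jaw":1}]' >/dev/null; python3 st.py; python3 plan.py 0.6167 0.0565 0.045 182
```

```text
22.2 p [ 0.4645 -0.1299 -0.0251] yang 160.48 z [-0.    -0.001 -1.   ] q [ 0.07  0.44 -0.6   0.   -0.54 -0.41] gap 0.0438 F 5.0 [-0.5  0.8 -0.2]
22.62 p [ 0.4648 -0.1299 -0.0147] yang 160.47 z [ 0.001 -0.001 -1.   ] q [ 0.07  0.42 -0.59  0.   -0.57 -0.41] gap 0.0438 F 5.0 [-0.3  0.3 -0.9]
offset [0.1519 0.1864 0.0597] turn [0.001  0.0011 0.3757]
```

It is held at 43.8 mm. Now I'll carry it to the white punnet.

```bash
python3 -m jog '[{"offset":[0,0,0.03],"turn":[0,0,0],"jaw":1},{"offset":[0.005,0.01,0.06],"turn":[0,0,0.05],"jaw":1},{"offset":[0.025,0.03,0.06],"turn":[0,0,0.1],"jaw":1},{"offset":[0.045,0.055,0.06],"turn":[0,0,0.15],"jaw":1},{"offset":[0.065,0.08,0.06],"turn":[0,0,0.2],"jaw":1},{"offset":[0.085,0.105,0.06],"turn":[0,0,0.25],"jaw":1},{"offset":[0.105,0.13,0.06],"turn":[0,0,0.3],"jaw":1},{"offset":[0.125,0.155,0.06],"turn":[0,0,0.376],"jaw":1},{"offset":[0.143,0.176,0.06],"turn":[0,0,0.376],"jaw":1},{"offset":[0.152,0.1865,0.055],"turn":[0,0,0.376],"jaw":1},{"offset":[0.152,0.1865,0.04],"turn":[0,0,0.376],"jaw":1},{"offset":[0.152,0.1865,0.025],"turn":[0,0,0.376],"jaw":1},{"offset":[0.152,0.1865,0.01],"turn":[0,0,0.376],"jaw":1},{"offset":[0.152,0.1865,0.003],"turn":[0,0,0.376],"jaw":1},{"offset":[0.152,0.1865,0.001],"turn":[0,0,0.376],"jaw":1},{"offset":[0.152,0.1865,0.001],"turn":[0,0,0.376],"jaw":1},{"offset":[0.152,0.1865,0.001],"turn":[0,0,0.376],"jaw":1}]' >/dev/null; python3 st.py
```

```text
24.03 p [ 0.6169  0.0564 -0.0136] yang -178.0 z [ 0.001 -0.001 -1.   ] q [ 0.35  0.58 -0.24  0.   -0.75 -0.32] gap 0.0441 F 5.0 [-0.7  0.1 -0.4]
```

```bash
python3 -m jog '[{"offset":[0,0,-0.004],"turn":[0,0,0],"jaw":1},{"offset":[0,0,-0.0065],"turn":[0,0,0],"jaw":1},{"offset":[0,0,-0.0065],"turn":[0,0,0],"jaw":1},{"offset":[0,0,-0.0065],"turn":[0,0,0],"jaw":1}]' >/dev/null; python3 st.py
python3 -m jog '[{"offset":[0,0,-0.0005],"turn":[0,0,0],"jaw":0.3},{"offset":[0,0,-0.0005],"turn":[0,0,0],"jaw":0.3},{"offset":[0,0,-0.0005],"turn":[0,0,0],"jaw":0.25},{"offset":[0,0,-0.0005],"turn":[0,0,0],"jaw":0.2},{"offset":[0,0,-0.0005],"turn":[0,0,0],"jaw":0.2},{"offset":[0,0,0.03],"turn":[0,0,0],"jaw":0.2},{"offset":[0,0,0.065],"turn":[0,0,0],"jaw":0},{"offset":[0,0,0.09],"turn":[0,0,0],"jaw":0},{"offset":[0,0.06,0.09],"turn":[0,0,0],"jaw":0},{"offset":[0,0.06,0.09],"turn":[0,0,0],"jaw":0},{"offset":[0,0.06,0.09],"turn":[0,0,0],"jaw":0}]' >/dev/null; python3 st.py; python3 seg.py; python3 plan.py 0.4461 0.2988 0.06 164.3
```

```text
24.37 p [ 0.6165  0.0566 -0.0205] yang -177.99 z [ 0.    -0.001 -1.   ] q [ 0.35  0.59 -0.25  0.   -0.73 -0.32] gap 0.0436 F 5.0 [-0.2  0.8  0. ]
25.28 p [0.6171 0.1198 0.0703] yang -177.8 z [ 0.003  0.    -1.   ] q [ 0.45  0.49 -0.14  0.   -0.93 -0.41] gap 0.0862 F 0.0 [-0.1  0.2 -0. ]
[ 54. 155.] [    0     0   127   288 27166] [0.8018 0.0711] [0.0886 0.2275] narrow 171.9
[324. 148.] [ 292  110   64   78 3905] [0.6148 0.0557] [0.0436 0.0532] narrow -177.9
[532. 271.] [ 487  246   91   54 2785] [0.453  0.1406] [0.0363 0.0684] narrow -90.4
offset [-0.1704  0.1805 -0.0097] turn [ 0.0008  0.0009 -0.3117]
```

The first small cap is placed at (0.615,0.056). Next is the other small cap at (0.446,0.299).

```bash
python3 -m jog '[{"offset":[-0.03,0.03,0.01],"turn":[0,0,-0.06],"jaw":0},{"offset":[-0.06,0.06,0.01],"turn":[0,0,-0.12],"jaw":0},{"offset":[-0.09,0.09,0.01],"turn":[0,0,-0.18],"jaw":0},{"offset":[-0.12,0.125,0],"turn":[0,0,-0.25],"jaw":0},{"offset":[-0.15,0.155,0],"turn":[0,0,-0.312],"jaw":0},{"offset":[-0.1704,0.1795,-0.01],"turn":[0,0,-0.312],"jaw":0},{"offset":[-0.1704,0.1795,-0.04],"turn":[0,0,-0.312],"jaw":0},{"offset":[-0.1704,0.1795,-0.065],"turn":[0,0,-0.312],"jaw":0},{"offset":[-0.1704,0.1795,-0.08],"turn":[0,0,-0.312],"jaw":0},{"offset":[-0.1704,0.1795,-0.08],"turn":[0,0,-0.312],"jaw":0},{"offset":[-0.1704,0.1795,-0.08],"turn":[0,0,-0.312],"jaw":0}]' >/dev/null; python3 st.py; python3 plan.py 0.4461 0.2988 -0.0245 164.3
```

```text
26.25 p [ 0.4459  0.2951 -0.0112] yang 164.12 z [-0.001 -0.003 -1.   ] q [ 0.89  0.48 -0.45  0.   -0.64 -1.17] gap 0.087 F 0.0 [ 0.2 -0.1  0.4]
offset [ 0.0002  0.0037 -0.0133] turn [ 0.0033 -0.0014  0.0031]
```

```bash
python3 -m jog '[{"offset":[0,0.003,-0.006],"turn":[0,0,0],"jaw":0},{"offset":[0,0.003,-0.012],"turn":[0,0,0],"jaw":0},{"offset":[0,0.003,-0.0135],"turn":[0,0,0],"jaw":0},{"offset":[0,0.003,-0.0135],"turn":[0,0,0],"jaw":0},{"offset":[0,0.003,-0.0135],"turn":[0,0,0],"jaw":0.3}]' 5 >/dev/null; python3 st.py
python3 -m jog '[{"offset":[0,0,0],"turn":[0,0,0],"jaw":1},{"offset":[0,0,0],"turn":[0,0,0],"jaw":1},{"offset":[0,0,0],"turn":[0,0,0],"jaw":1},{"offset":[0,0,0],"turn":[0,0,0],"jaw":1},{"offset":[0,0,0],"turn":[0,0,0],"jaw":1},{"offset":[0,0,0],"turn":[0,0,0],"jaw":1},{"offset":[0,0,0],"turn":[0,0,0],"jaw":1},{"offset":[0,0,0],"turn":[0,0,0],"jaw":1},{"offset":[0,0,0],"turn":[0,0,0],"jaw":1},{"offset":[0,0,0],"turn":[0,0,0],"jaw":1}]' 5 >/dev/null; python3 st.py
```

```text
26.67 p [ 0.4463  0.2991 -0.0238] yang 164.13 z [ 0.    -0.001 -1.   ] q [ 0.89  0.5  -0.46  0.   -0.61 -1.17] gap 0.0845 F 0.0 [ 0.2 -0.1  0.6]
27.5 p [ 0.4461  0.2991 -0.0241] yang 164.14 z [-0.    -0.001 -1.   ] q [ 0.89  0.5  -0.46  0.   -0.61 -1.17] gap 0.046 F 5.0 [0.8 0.  0.5]
```

```bash
python3 -m jog '[{"offset":[0,0,0.005],"turn":[0,0,0],"jaw":1},{"offset":[0,0,0.01],"turn":[0,0,0],"jaw":1},{"offset":[0,0,0.01],"turn":[0,0,0],"jaw":1}]' >/dev/null; python3 st.py;  python3 plan.py 0.6143 0.1235 0.045 182
```

```text
27.75 p [ 0.4467  0.2998 -0.0129] yang 164.16 z [ 0.002  0.    -1.   ] q [ 0.89  0.48 -0.45  0.   -0.64 -1.17] gap 0.046 F 5.0 [ 0.   0.3 -0. ]
offset [ 0.1676 -0.1763  0.0579] turn [-0.0006  0.0015  0.3114]
```

```bash
python3 -m jog '[{"offset":[0,0,0.03],"turn":[0,0,0],"jaw":1},{"offset":[0.005,-0.005,0.06],"turn":[0,0,0],"jaw":1},{"offset":[0.025,-0.025,0.065],"turn":[0,0,0.05],"jaw":1},{"offset":[0.045,-0.045,0.065],"turn":[0,0,0.1],"jaw":1},{"offset":[0.068,-0.07,0.065],"turn":[0,0,0.15],"jaw":1},{"offset":[0.09,-0.095,0.065],"turn":[0,0,0.2],"jaw":1},{"offset":[0.112,-0.118,0.065],"turn":[0,0,0.25],"jaw":1},{"offset":[0.135,-0.142,0.065],"turn":[0,0,0.312],"jaw":1},{"offset":[0.155,-0.163,0.065],"turn":[0,0,0.312],"jaw":1},{"offset":[0.168,-0.1755,0.06],"turn":[0,0,0.312],"jaw":1},{"offset":[0.168,-0.1755,0.045],"turn":[0,0,0.312],"jaw":1},{"offset":[0.168,-0.1755,0.025],"turn":[0,0,0.312],"jaw":1},{"offset":[0.168,-0.1755,0.01],"turn":[0,0,0.312],"jaw":1},{"offset":[0.168,-0.1755,0],"turn":[0,0,0.312],"jaw":1},{"offset":[0.168,-0.1755,0],"turn":[0,0,0.312],"jaw":1},{"offset":[0.168,-0.1755,0],"turn":[0,0,0.312],"jaw":1}]' >/dev/null; python3 st.py
```

```text
29.08 p [ 0.614   0.1236 -0.0142] yang -177.96 z [-0.    -0.002 -1.   ] q [ 0.46  0.59 -0.22  0.   -0.76 -0.42] gap 0.046 F 5.0 [-0.   0.2  0.1]
```

```bash
python3 -m jog '[{"offset":[0,0,-0.004],"turn":[0,0,0],"jaw":1},{"offset":[0,0,-0.0053],"turn":[0,0,0],"jaw":1},{"offset":[0,0,-0.0053],"turn":[0,0,0],"jaw":1},{"offset":[0,0,-0.0053],"turn":[0,0,0],"jaw":1}]' >/dev/null; python3 st.py
python3 -m jog '[{"offset":[0,0,-0.0005],"turn":[0,0,0],"jaw":0.3},{"offset":[0,0,-0.0005],"turn":[0,0,0],"jaw":0.3},{"offset":[0,0,-0.0005],"turn":[0,0,0],"jaw":0.25},{"offset":[0,0,-0.0005],"turn":[0,0,0],"jaw":0.2},{"offset":[0,0,-0.0005],"turn":[0,0,0],"jaw":0.2},{"offset":[0,0,0.03],"turn":[0,0,0],"jaw":0.2},{"offset":[0,0,0.065],"turn":[0,0,0],"jaw":0},{"offset":[0,0,0.09],"turn":[0,0,0],"jaw":0},{"offset":[-0.01,0.06,0.09],"turn":[0,0,0],"jaw":0},{"offset":[-0.01,0.06,0.09],"turn":[0,0,0],"jaw":0},{"offset":[-0.01,0.06,0.09],"turn":[0,0,0],"jaw":0}]' >/dev/null; python3 st.py; python3 seg.py; python3 plan.py 0.4574 0.1543 -0.01 186.3
```

```text
29.42 p [ 0.6143  0.1238 -0.0189] yang -177.97 z [ 0.001 -0.001 -1.   ] q [ 0.46  0.6  -0.22  0.   -0.75 -0.42] gap 0.046 F 5.0 [-0.5 -1.  -0.9]
30.33 p [0.6042 0.187  0.0715] yang -177.79 z [ 0.003  0.001 -1.   ] q [ 0.56  0.5  -0.13  0.   -0.94 -0.52] gap 0.0859 F 0.0 [-0.3 -0.8 -0.5]
[ 44. 159.] [    0     0   111   288 21554] [0.7969 0.1417] [0.0756 0.2294] narrow 172.2
[308.  39.] [ 273    0   69   84 4782] [0.615  0.0556] [0.0449 0.0498] narrow -179.3
[307. 147.] [ 273  106   67   82 4212] [0.6138 0.1225] [0.0457 0.0549] narrow 175.0
[534. 200.] [ 486  153   96   95 7097] [0.4488 0.1537] [0.0647 0.0747] narrow -137.2
offset [-0.1464 -0.031  -0.0809] turn [0.0006 0.0009 0.0722]
```

Both small caps are side by side at y=0.056 and 0.1225. Now the big one.

```bash
python3 -m jog '[{"offset":[-0.03,-0.006,0.02],"turn":[0,0,0.036],"jaw":0},{"offset":[-0.06,-0.013,0.02],"turn":[0,0,0.072],"jaw":0},{"offset":[-0.09,-0.02,0.02],"turn":[0,0,0.072],"jaw":0},{"offset":[-0.12,-0.026,0.02],"turn":[0,0,0.072],"jaw":0},{"offset":[-0.1464,-0.032,0.01],"turn":[0,0,0.072],"jaw":0},{"offset":[-0.1464,-0.032,0],"turn":[0,0,0.072],"jaw":0},{"offset":[-0.1464,-0.032,-0.03],"turn":[0,0,0.072],"jaw":0},{"offset":[-0.1464,-0.032,-0.06],"turn":[0,0,0.072],"jaw":0},{"offset":[-0.1464,-0.032,-0.08],"turn":[0,0,0.072],"jaw":0},{"offset":[-0.1464,-0.032,-0.08],"turn":[0,0,0.072],"jaw":0},{"offset":[-0.1464,-0.032,-0.08],"turn":[0,0,0.072],"jaw":0}]' >/dev/null; python3 st.py; python3 plan.py 0.4574 0.1525 -0.0235 186.3
```

```text
31.3 p [ 0.4572  0.1505 -0.01  ] yang -173.88 z [-0.002 -0.003 -1.   ] q [ 0.66  0.41 -0.58  0.   -0.58 -0.55] gap 0.0869 F 0.0 [0.6 0.9 0.3]
offset [ 0.0002  0.002  -0.0135] turn [ 0.0032 -0.0018  0.0032]
```

```bash
python3 -m jog '[{"offset":[0,0.002,-0.006],"turn":[0,0,0],"jaw":0},{"offset":[0,0.002,-0.012],"turn":[0,0,0],"jaw":0},{"offset":[0,0.002,-0.0135],"turn":[0,0,0],"jaw":0},{"offset":[0,0.002,-0.0135],"turn":[0,0,0],"jaw":0},{"offset":[0,0.002,-0.0135],"turn":[0,0,0],"jaw":0.2}]' 6 >/dev/null; python3 st.py
python3 -m jog '[{"offset":[0,0,0],"turn":[0,0,0],"jaw":1},{"offset":[0,0,0],"turn":[0,0,0],"jaw":1},{"offset":[0,0,0],"turn":[0,0,0],"jaw":1},{"offset":[0,0,0],"turn":[0,0,0],"jaw":1},{"offset":[0,0,0],"turn":[0,0,0],"jaw":1},{"offset":[0,0,0],"turn":[0,0,0],"jaw":1},{"offset":[0,0,0],"turn":[0,0,0],"jaw":1},{"offset":[0,0,0],"turn":[0,0,0],"jaw":1},{"offset":[0,0,0],"turn":[0,0,0],"jaw":1},{"offset":[0,0,0.005],"turn":[0,0,0],"jaw":1},{"offset":[0,0,0.01],"turn":[0,0,0],"jaw":1},{"offset":[0,0,0.01],"turn":[0,0,0],"jaw":1},{"offset":[0,0,0.01],"turn":[0,0,0],"jaw":1}]' 6 >/dev/null; python3 st.py; python3 plan.py 0.6204 0.2808 0.045 185
```

```text
31.72 p [ 0.4579  0.1537 -0.0226] yang -173.85 z [ 0.001 -0.001 -1.   ] q [ 0.66  0.43 -0.59  0.   -0.55 -0.56] gap 0.0851 F 0.0 [0.6 0.6 0.1]
32.8 p [ 0.4579  0.1538 -0.0125] yang -173.86 z [ 0.001 -0.001 -1.   ] q [ 0.66  0.41 -0.59  0.   -0.57 -0.56] gap 0.0539 F 6.05 [-0.5  0.1  0.2]
offset [0.1625 0.127  0.0575] turn [ 0.0005  0.0012 -0.0199]
```

```bash
python3 -m jog '[{"offset":[0,0,0.03],"turn":[0,0,0],"jaw":1},{"offset":[0.005,0.005,0.06],"turn":[0,0,-0.02],"jaw":1},{"offset":[0.025,0.02,0.065],"turn":[0,0,-0.02],"jaw":1},{"offset":[0.048,0.037,0.065],"turn":[0,0,-0.02],"jaw":1},{"offset":[0.07,0.055,0.065],"turn":[0,0,-0.02],"jaw":1},{"offset":[0.095,0.074,0.065],"turn":[0,0,-0.02],"jaw":1},{"offset":[0.12,0.093,0.065],"turn":[0,0,-0.02],"jaw":1},{"offset":[0.145,0.113,0.065],"turn":[0,0,-0.02],"jaw":1},{"offset":[0.1625,0.127,0.06],"turn":[0,0,-0.02],"jaw":1},{"offset":[0.1625,0.127,0.045],"turn":[0,0,-0.02],"jaw":1},{"offset":[0.1625,0.127,0.025],"turn":[0,0,-0.02],"jaw":1},{"offset":[0.1625,0.127,0.01],"turn":[0,0,-0.02],"jaw":1},{"offset":[0.1625,0.127,0],"turn":[0,0,-0.02],"jaw":1},{"offset":[0.1625,0.127,0],"turn":[0,0,-0.02],"jaw":1},{"offset":[0.1625,0.127,0],"turn":[0,0,-0.02],"jaw":1}]' >/dev/null; python3 st.py
```

```text
34.05 p [ 0.62    0.2804 -0.0133] yang -174.99 z [-0.    -0.002 -1.   ] q [ 0.66  0.66 -0.07  0.   -0.84 -0.58] gap 0.0539 F 6.05 [ 0.7 -0.3  0.1]
```

```bash
python3 -m jog '[{"offset":[0,0,-0.003],"turn":[0,0,0],"jaw":1},{"offset":[0,0,-0.005],"turn":[0,0,0],"jaw":1},{"offset":[0,0,-0.005],"turn":[0,0,0],"jaw":1},{"offset":[0,0,-0.005],"turn":[0,0,0],"jaw":1}]' >/dev/null; python3 st.py
python3 -m jog '[{"offset":[0,0,-0.0005],"turn":[0,0,0],"jaw":0.25},{"offset":[0,0,-0.0005],"turn":[0,0,0],"jaw":0.2},{"offset":[0,0,-0.0005],"turn":[0,0,0],"jaw":0.15},{"offset":[0,0,-0.0005],"turn":[0,0,0],"jaw":0.1},{"offset":[0,0,-0.0005],"turn":[0,0,0],"jaw":0.1},{"offset":[0,0,-0.0005],"turn":[0,0,0],"jaw":0.1},{"offset":[0,0,0.03],"turn":[0,0,0],"jaw":0.1},{"offset":[0,0,0.065],"turn":[0,0,0],"jaw":0},{"offset":[0,0,0.1],"turn":[0,0,0],"jaw":0},{"offset":[-0.04,0,0.12],"turn":[0,0,0],"jaw":0},{"offset":[-0.08,0,0.14],"turn":[0,0,0],"jaw":0},{"offset":[-0.12,0,0.16],"turn":[0,0,0],"jaw":0},{"offset":[-0.16,0.0,0.18],"turn":[0,0,0],"jaw":0},{"offset":[-0.2,0,0.2],"turn":[0,0,0],"jaw":0},{"offset":[-0.24,0.02,0.2],"turn":[0,0,0],"jaw":0},{"offset":[-0.24,0.06,0.2],"turn":[0,0,0],"jaw":0},{"offset":[-0.24,0.06,0.2],"turn":[0,0,0],"jaw":0},{"offset":[-0.24,0.06,0.2],"turn":[0,0,0],"jaw":0}]' >/dev/null; python3 st.py
python3 -c "
from h import *
im=imaging.read_camera('top')[:,:,::-1][150:330,130:500];im2=imaging.read_camera('side')[:,:,::-1][150:370,200:420]
cv2.imwrite('pics/end.png',np.vstack([cv2.resize(im,(592,288)),cv2.resize(im2,(592,310),interpolation=cv2.INTER_CUBIC)]))"
```

```text
34.38 p [ 0.6204  0.2807 -0.0173] yang -175.01 z [ 0.001 -0.001 -1.   ] q [ 0.66  0.67 -0.07  0.   -0.83 -0.58] gap 0.054 F 6.05 [ 0.4 -0.   0.7]
35.88 p [0.3793 0.3426 0.1828] yang -174.79 z [ 0.001  0.001 -1.   ] q [ 1.05  0.2  -0.28  0.   -1.09 -0.96] gap 0.087 F 0.0 [ 0.8 -1.6  0.4]
```

View pics/end.png

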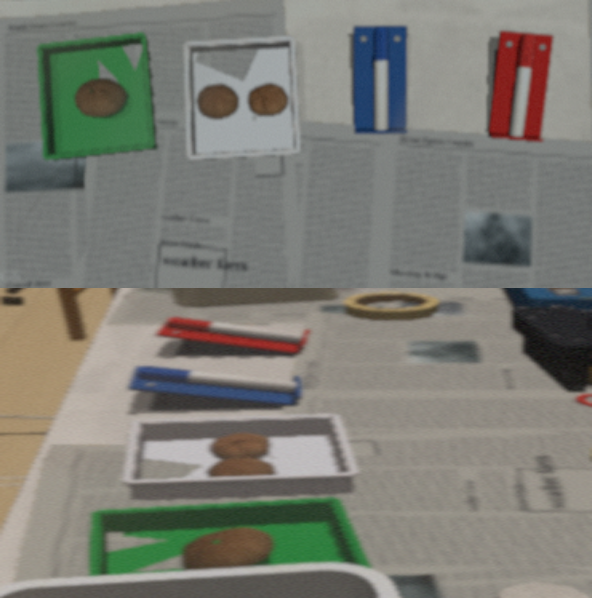

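The final view shows the big cap at (101,98) in the green punnet and the two small caps at (217,101) and (268,99) in the white one. Both markers lie on their planks, down against the lips. The arm is clear, so I'm handing in.

```bash
python3 -c "
from bench import env
print(env.finish_job())"
```

```text
the job is handed in; nothing more can be done
None
```

I handed the job in at about 36 s of the 131 s allowed: the last camera check showed all three mushrooms lying in their punnets and both markers on their rests against the lips, but the hand-in gave no pass or fail result.

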